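Fill the leaning gluing tube with the airship's hull rings

ROBOT

A 7-joint arm with a two-finger parallel gripper is mounted at the origin on the work surface. World frame = base frame: x ahead of the robot, y to its left, z up, the work surface at z = 0. Lengths are in mm, angles in rad, forces in N, time in s.
With the tool pointing down it reaches from about 400 to 875 mm from the base axis. Payload 6.5 kg.
Tool frame: the origin (TCP) lies midway between the tips of the shut fingers; the grasp point (between the pads) lies 19 mm behind it; z points along the fingers, y is the line along which they close (so a half turn about z gives the same grasp; the last joint's range is limited). The gripper opens to 88 mm and grips with 3 to 60 N. Pads are 18 mm wide; open, the fingers measure 123 mm over their backs; the gripper's body (75 mm by 187 mm) begins 45 mm behind the grasp point.
Start: joints at [-1.308, 0.536, -0.004, 1.538, 0.003, 1.067, -0.071], TCP at [209.885, 615.174, 238.716] pointing down, gripper open.
Joint ranges: [-2.7, 2.7], [-0.37, 2.16], [-1.27, 1.26], [0.24, 2.4], [-1.31, 4.45], [0.19, 1.91], [-2.76, 2.76]. Speed limits (rad/s): [2.39, 2.39, 3.14, 3.14, 3.14, 3.14, 3.14].

INTERFACE

Orientations are given as a rotation vector (axis times angle).
In Python, from cell import bot gives the robot as it stands.
- The arm moves only by the shell command python3 -m handwheel 'ROWS' [FORCE]. ROWS is a JSON object of lists of equal length, an entry for each row: "offset": the shift along the tool's x, y, z scaled (see below), a list of three; "turn": the turn, a rotation vector about the tool's x, y, z scaled (see below), a list of three; "gripper": the closure, from 0 (fully open) to 1 (shut). In form: {"offset": [[dx, dy, dz], ...], "turn": [[ax, ay, az], ...], "gripper": [gripper, ...]}. A call has 1 to 5 rows; each row shifts and turns the commanded pose from where the row before left it, along the tool's axes as they then stand; what a row does not reach is not made up. The controller multiplies each number of a shift by 30 mm and each number of a turn by 6 degrees. A row lasts 1/12 s, in which the tool goes at most 41.7 mm and 7.16 degrees, less where a joint would pass 70% of its speed; a pose out of reach is approached as far as the arm can. A call with a number of a shift or a turn outside -1 to 1 is refused whole. A call with a gripper value outside its range is refused whole. The fingers move at their own pace and stop on an object; FORCE is the grip in N (left out, the last holds). Time passes only in rows, so rows that do not move let the fingers close. It gives the time, the measured TCP pose, the force, the opening and the grip force at its end, in the units of the state.
- bot.get_state(): the state, without advancing time (a new reading comes with each control period).
- bot.camera(name): name is "scene" or "top"; returns the picture (480x640x3 uint8, red, green, blue); there is no depth.
- bot.camera_model(name): a dict with "fovy" (degrees; the focal length in pixels is half the picture's height over the tangent of half this angle, whatever the lens; pixels are square), "cx", "cy" (the principal point, pixels), "dist" ([k1, k2, p1, p2, k3] as OpenCV has them; the pictures are not rectified), "world_from_camera" (4x4, takes a point from camera to world coordinates). Camera axes: x right, y down, z forward; pixel columns grow to the right and rows downward; lengths in mm; the calibration is good to about 2 mm. A picture is of the moment at which its call begins. camera_model takes no time and is no camera call.
- bot.sign_off(): hands the job in; it is judged then, once.
The state is a dict: "time": time; "joint_pos": joint angles; "joint_vel": joint speeds; "tau": joint torques, N m; "position": TCP position; "eef_rot": TCP orientation; "wrist_force": force on the tool from outside, world axes, zero at the start; "wrist_torque": the same for the moment, N m; "gripper_width": finger opening in mm; "finger_force": force on a finger pad.
Only numpy, scipy, OpenCV 4.12 (cv2) and the standard library are available. Lean on these libraries where they do the work, as an engineer would, in place of code of your own. Each camera call takes 0.05 s, during which the arm holds its last target. There are 200 camera calls.

TASK

Load the three hull rings into the clear leaning tube of the orange gluing jig to form one column: the brass ring first, then the white one, then the red one. The blue plunger inside sticks, so press the column down until it is fully home at the bottom of the tube; then let go and leave everything else on the desk as it stands.

Things in the scene. Friction and masses are not known exactly. Their poses are not given: they have to be found in the camera images.
- ring_brass: brass-coloured flat ring with dark rivets, 64 mm outside diameter, 14 mm thick, hole 26 mm, 70 g nominal (varies), with rivets on both faces (both faces alike). Origin at its centre, z along its axis; it starts flat on the desk, so the centre is 7 mm up
- ring_white: white flat ring with dark rivets, 64 mm outside diameter, 14 mm thick, hole 26 mm, 70 g nominal (varies), with rivets on both faces (both faces alike). Origin at its centre, z along its axis; it starts flat on the desk, so the centre is 7 mm up
- ring_red: red flat ring with brass rivets, 64 mm outside diameter, 14 mm thick, hole 26 mm, 70 g nominal (varies), with rivets on both faces (both faces alike). Origin at its centre, z along its axis; it starts flat on the desk, so the centre is 7 mm up
- tube: clear open-topped tube with an orange rim, leaning 30 degrees from vertical with its mouth towards the robot's side. Origin: centre of the mouth in the plane of the rim, about 104 mm above the desk; z points out of the mouth along the tube's axis, y is level, across. Bore 66.4 mm in diameter, flared to 70 mm over the last 3 mm at the mouth; rim 80 mm outside; tube 62 mm long
- home_floor (a point): point on the tube's axis, 48 mm below the mouth: centre of the blue plunger's top when it is home, at its lower stop. The flat plunger, 63 mm across, stays where left; at the start its top is 10 to 22 mm below the mouth (not reported). It slides when pushed with 9 to 10 N. Home, the three rings' centres are 41, 27 and 13 mm below the mouth, the column's top 6 mm below it
- jig: the tube's fixed stand: black base 130 x 120 x 12 mm, orange cheeks (102 mm over both, 78 mm tall). Origin under its centre, -x the mouth's side. The tube is sprung in it: pushed along its axis it yields from about 2.5 N, 1 mm per N, up to 6 mm (hard stop at 8.5 N), and springs back: pushing to a depth reckoned at rest falls short. Once home, the push rises well above 12 N with no more movement
- jar_green: bystander: small glass paint jar, green paint, black lid, 33 mm across, 38 mm tall. Origin at the centre of its underside
- jar_ochre: bystander: small glass paint jar, yellow paint, black lid, 33 mm across, 38 mm tall. Origin at the centre of its underside
- glue: bystander: white glue bottle with a blue band, 28 mm across, 70 mm tall. Origin at the centre of its underside
- brush: bystander: paint brush with a red handle, lying, 180 mm long; x along it, origin at its middle
- driver: bystander: screwdriver with a blue handle, lying, 160 mm long; x along it, origin at its middle
- mug: bystander: white mug, 80 mm across, 92 mm tall. Origin at the centre of its underside
- airship: bystander: finished copper model airship on a dark wooden stand, 200 mm long along y, 120 mm tall. Origin at the centre of its underside
There are look-alikes about, which are no part of the job. What is shaped like the ring_brass but purple or turquoise is not meant. Of the things shaped like the ring_red, the red one is meant.

How it is judged (in metres and radians):
On the way, in this order (a step that is already met when the one before it is completed fails the run):
1. the brass ring is in the tube's mouth or deeper (x of ring_brass in the frame of tube between -0.005 and 0.005 m and y of ring_brass in the frame of tube between -0.005 and 0.005 m and z of ring_brass in the frame of tube below 0.004 m and angle between the z axis of ring_brass and the z axis of tube, either way round below 0.15 rad), for 0.2 s.
2. then the white ring is in the tube (x of ring_white in the frame of tube between -0.005 and 0.005 m and y of ring_white in the frame of tube between -0.005 and 0.005 m and z of ring_white in the frame of tube below 0.004 m and angle between the z axis of ring_white and the z axis of tube, either way round below 0.15 rad), for 0.2 s.
3. then the red ring is in the tube (x of ring_red in the frame of tube between -0.005 and 0.005 m and y of ring_red in the frame of tube between -0.005 and 0.005 m and z of ring_red in the frame of tube below 0.004 m and angle between the z axis of ring_red and the z axis of tube, either way round below 0.15 rad), for 0.2 s.
At the end, for the whole second after the job is handed in: Brass ring at the bottom, white on it, red on top, each flat in the tube (within 4 degrees) and at rest, their centres 41, 27 and 13 mm below the mouth (2 mm too high or 2.5 mm too low is allowed): the plunger is fully home (x of ring_brass in the frame of tube between -0.005 and 0.005 m and y of ring_brass in the frame of tube between -0.005 and 0.005 m and z of ring_brass in the frame of tube between -0.0435 and -0.039 m and angle between the z axis of each of ring_brass, ring_white, ring_red and the z axis of tube, either way round below 0.07 rad and linear speed of each of ring_brass, ring_white, ring_red below 0.02 m/s and x of ring_white in the frame of tube between -0.005 and 0.005 m and y of ring_white in the frame of tube between -0.005 and 0.005 m and z of ring_white in the frame of tube between -0.0295 and -0.025 m and x of ring_red in the frame of tube between -0.005 and 0.005 m and y of ring_red in the frame of tube between -0.005 and 0.005 m and z of ring_red in the frame of tube between -0.0155 and -0.011 m); the robot touches nothing.
It fails at once if a bystander (paint jar, glue, brush, screwdriver, mug or airship) is shoved by more than 30 mm (distance of any of jar_green, jar_ochre, glue, brush, driver, mug, airship from where it was at the start of the episode above 0.03 m).
It also fails if it takes over 72 s, if anything falls off the work surface, if the arm or the gripper's body presses on something with over 40 N, if the wrist force passes 120 N, or if a joint passes its speed limit or range.

## Working session

There is one attempt and no reset: what is moved stays moved. The work goes in short steps, Python scripts to look and compute and a shell command to move; the robot and the scene stay as the last step left them, time stands still between calls to the robot, and variables do not carry over. Pictures are saved under pics/ and viewed, at most 10 in all, crops included, and the job is handed in when it is done.

```bash
ls; mkdir -p pics
python3 - <<'E'
from cell import bot
import cv2,json
for n in("scene","top"):
    cv2.imwrite(f"pics/{n}0.png",bot.camera(n)[:,:,::-1]); m=bot.camera_model(n); print(n,m)
s=bot.get_state();print(s)
E
```

```text
pics
scene {'fovy': 56.14850926963455, 'cx': 321.9280493629187, 'cy': 239.3731124235805, 'dist': array([0.01910842, 0.        , 0.        , 0.        , 0.        ]), 'world_from_camera': array([[-7.19840604e-01,  5.60019356e-01, -4.10131475e-01,
         9.47099099e+02],
       [ 6.93983317e-01,  5.68094957e-01, -4.42329374e-01,
         4.84573922e+02],
       [-1.47193886e-02, -6.03031045e-01, -7.97581907e-01,
         9.02783936e+02],
       [ 0.00000000e+00,  0.00000000e+00,  0.00000000e+00,
         1.00000000e+00]])}
top {'fovy': 42.17406104474267, 'cx': 318.25433109410574, 'cy': 243.80735886648074, 'dist': array([-0.22249016,  0.        ,  0.        ,  0.        ,  0.        ]), 'world_from_camera': array([[-3.88048451e-03, -9.91882858e-01,  1.27095786e-01,
         3.44458395e+02],
       [-9.99992469e-01,  3.84108177e-03, -5.55109863e-04,
         5.93798258e+01],
       [ 6.24186502e-05, -1.27096983e-01, -9.91890293e-01,
         1.64879631e+03],
       [ 0.00000000e+00,  0.00000000e+00,  0.00000000e+00,
         1.00000000e+00]])}
{'time': 0.1, 'joint_pos': array([-1.30817307,  0.53709137, -0.00444582,  1.53874436,  0.00255704,
        1.06730681, -0.07121508]), 'joint_vel': array([-0.00194785, -0.00300682,  0.00068567, -0.00040088, -0.00063817,
       -0.00103104, -0.00016293]), 'tau': array([ 2.32575308e-03, -5.72074234e+01,  9.93811078e-01, -2.52230662e+01,
       -5.61138068e-02,  1.34186281e-02,  3.32503748e-05]), 'position': array([209.72390526, 614.65983425, 237.9376653 ]), 'eef_rot': array([-5.14095773e-01, -3.09905970e+00,  2.40944699e-03]), 'wrist_force': array([ 0.34297242,  0.82646066, -0.03944266]), 'wrist_torque': array([ 0.00820918,  0.00525842, -0.00756024]), 'finger_force': 0.0, 'gripper_width': 88.34677527754144}
```

View pics/scene0.png

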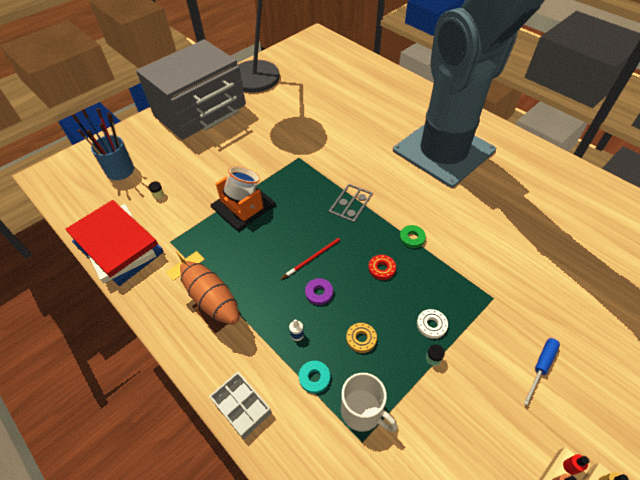

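View pics/top0.png

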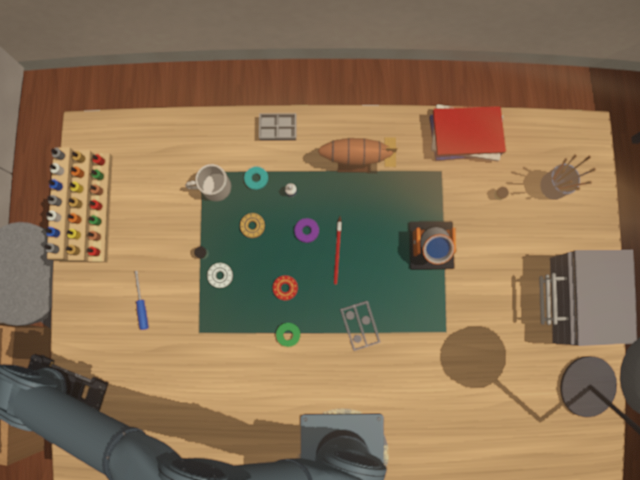

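The scene view shows brass (362,338), white (432,324), red (382,267) and the tube mouth (241,183). The top view shows brass (252,226), white (220,275), red (285,288) and the jig (432,246). Next I'll measure these and take close crops of the jig.

```bash
cat > h.py <<'E'
from cell import bot
import numpy as np, cv2
from scipy.spatial.transform import Rotation as R
def ray(cam,px):
    m=bot.camera_model(cam); f=240/np.tan(np.radians(m["fovy"]/2))
    K=np.array([[f,0,m["cx"]],[0,f,m["cy"]],[0,0,1]])
    u=cv2.undistortPoints(np.float64(px).reshape(-1,1,2),K,np.float64(m["dist"]))[:,0]
    T=m["world_from_camera"]; d=np.c_[u,np.ones(len(u))]@T[:3,:3].T
    return T[:3,3],d
def plane(cam,px,z):
    o,d=ray(cam,px); return o+d*((z-o[2])/d[:,2])[:,None]
def tri(p1,p2):  # scene px, top px -> point, gap
    o1,d1=ray("scene",[p1]);o2,d2=ray("top",[p2]); d1,d2=d1[0],d2[0]
    a=np.linalg.lstsq(np.c_[d1,-d2],o2-o1,rcond=None)[0]
    A,B=o1+a[0]*d1,o2+a[1]*d2; return (A+B)/2,np.linalg.norm(A-B)
def proj(cam,P):
    m=bot.camera_model(cam); f=240/np.tan(np.radians(m["fovy"]/2))
    K=np.array([[f,0,m["cx"]],[0,f,m["cy"]],[0,0,1]]); T=np.linalg.inv(m["world_from_camera"])
    return cv2.projectPoints(np.float64(P).reshape(-1,1,3),cv2.Rodrigues(T[:3,:3])[0],T[:3,3],K,np.float64(m["dist"]))[0][:,0]
def outer(img,px,lo,hi,r=22):  # outer contour of an HSV blob near px -> fitted ellipse
    h=cv2.cvtColor(img,cv2.COLOR_RGB2HSV); m=cv2.inRange(h,lo,hi); k=np.zeros_like(m); cv2.circle(k,px,r,255,-1); m&=k
    m=cv2.morphologyEx(m,cv2.MORPH_CLOSE,np.ones((3,3)))
    c=max(cv2.findContours(m,cv2.RETR_EXTERNAL,cv2.CHAIN_APPROX_NONE)[0],key=cv2.contourArea)
    return cv2.fitEllipse(cv2.convexHull(c)) , c
C=dict(brass=((12,90,80),(28,255,255)),white=((0,0,130),(179,60,255)),red=((0,140,90),(9,255,255)))
E
python3 - <<'E'
from h import *
S,T=bot.camera("scene"),bot.camera("top")
P=dict(brass=((362,338),(252,226)),white=((432,324),(220,275)),red=((382,267),(285,288)))
for n,(s,t) in P.items():
    for cam,im,p in(("scene",S,s),("top",T,t)):
        e,c=outer(im,p,*C[n])
        q=plane(cam,c[:,0].astype(float),14.)
        (cx,cy),r=cv2.minEnclosingCircle(q[:,:2].astype(np.float32))
        print(n,cam,np.round(e[0],1),np.round(e[1],1),plane(cam,[e[0]],10.)[0].round(1),"circ14",round(cx,1),round(cy,1),round(r,1))
a=cv2.resize(S[145:235,195:285],(400,400),interpolation=cv2.INTER_CUBIC);b=cv2.resize(T[205:285,395:475],(400,400),interpolation=cv2.INTER_CUBIC)
cv2.imwrite("pics/jig.png",np.hstack([a,b])[:,:,::-1])
E
```

```text
brass scene [361.1 337.1] [29.9 31.1] [609.8 236.2  10. ] circ14 610.6 236.9 34.6
brass top [252. 225.] [25.1 25.4] [605.7 235.4  10. ] circ14 605.3 234.9 34.3
white scene [431.9 322.9] [28.3 31.2] [475.8 320.6  10. ] circ14 477.2 321.9 34.7
white top [219.6 275. ] [25.  25.3] [472.1 320.7  10. ] circ14 471.8 320.2 33.8
red scene [381.7 266.5] [25.1 27.6] [443.1 147.2  10. ] circ14 445.0 149.3 35.6
red top [284.6 287.5] [24.4 24.8] [438.7 147.6  10. ] circ14 438.7 147.3 32.8
```

View pics/jig.png

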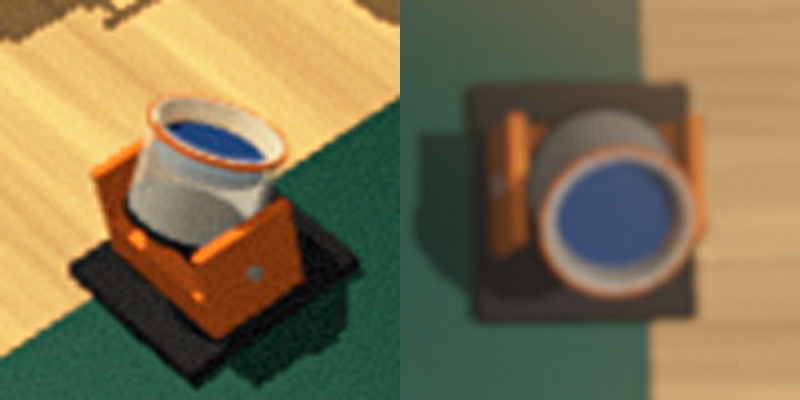

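The crop shows the rim ellipse: in the scene half its centre is near (218,133), in the top half near (616,221). The black base is almost square to the world, and the blue plunger is visible inside.

Run:
```python
from h import *
s=lambda x,y:((x+.5)/4.4444-.5+195,(y+.5)/4.4444-.5+145)
t=lambda x,y:((x-400+.5)/5-.5+395,(y+.5)/5-.5+205)
M,g=tri(s(218,133.5),t(616,221.5));print("mouth",M.round(1),g.round(1))
for c,p in(("scene",s(218,133.5)),("top",t(616,221.5))):print(c,plane(c,[p],104.)[0].round(1))
b=plane("top",[t(467,88),t(690,83),t(697,318),t(472,322)],12.);print(b.round(1),b.mean(0))
b=plane("scene",[s(72,268),s(195,385),s(362,262)],12.);print(b.round(1))
for n,p in dict(brass=((361.1,337.1),(252,225)),white=((431.9,322.9),(219.6,275)),red=((381.7,266.5),(284.6,287.5))).items():
    q,g=tri(*p);print(n,q.round(1),g.round(1))
```

```text
mouth [ 530.7 -245.4   98.4] 4.5
scene [ 534.9 -242.3  104. ]
top [ 528.3 -242.8  104. ]
[[ 611.6 -182.    12. ]
 [ 614.2 -303.6   12. ]
 [ 487.2 -303.4   12. ]
 [ 485.9 -181.9   12. ]] [ 549.70918632 -242.71193282   12.        ]
[[ 619.  -297.9   12. ]
 [ 621.2 -175.8   12. ]
 [ 493.  -180.1   12. ]]
brass [607.2 235.2   4.4] 1.7
white [472.8 320.5   5.4] 1.9
red [439.8 146.7   5.7] 2.9
```

```bash
python3 -m handwheel '{"offset":[[0,0,0],[0,0,0],[0,0,0],[0,0,0],[0,0,0]],"turn":[[0,0,1],[0,0,1],[0,0,1],[0,0,1],[0,0,1]],"gripper":[0,0,0,0,0]}'
python3 -m handwheel '{"offset":[[0,0,0],[0,0,0],[0,0,0],[0,0,0],[0,0,0]],"turn":[[0,0,1],[0,0,1],[0,0,1],[0,0,1],[0,0,1]],"gripper":[0,0,0,0,0]}' >/dev/null
python3 -m handwheel '{"offset":[[0,0,0],[0,0,0],[-0.8,0.8,0],[-0.85,0.85,0],[-0.85,0.85,0]],"turn":[[0,0,1],[0,0,0.86],[0,0,0],[0,0,0],[0,0,0]],"gripper":[0,0,0,0,0]}'
python3 -m handwheel '{"offset":[[-0.85,0.85,0],[-0.85,0.85,0],[-0.85,0.85,0],[-0.85,0.85,0],[-0.85,0.85,0]],"turn":[[0,0,0],[0,0,0],[0,0,0],[0,0,0],[0,0,0]],"gripper":[0,0,0,0,0]}'
```

```text
time: 0.62
position: [209.8, 615.0, 238.5]
eef_rot: [1.306, 2.857, -0.001]
wrist_force: [-0.1, -0.4, 0.1]
gripper_width: 88.1
finger_force: 0.0
time: 1.45
position: [285.0, 539.5, 238.4]
eef_rot: [2.219, 2.224, -0.0]
wrist_force: [1.1, 0.1, 0.3]
gripper_width: 88.1
finger_force: 0.0
time: 1.87
position: [413.2, 411.3, 238.7]
eef_rot: [-2.221, -2.222, 0.0]
wrist_force: [-0.1, 0.0, 0.1]
gripper_width: 88.1
finger_force: 0.0
```

```bash
python3 -m handwheel '{"offset":[[-0.84,0.925,0.7],[-0.84,0.925,0.7],[-0.84,0.925,0.7],[-0.84,0.925,0.7],[-0.83,0.925,0.7]],"turn":[[0,0,0],[0,0,0],[0,0,0],[0,0,0],[0,0,0]],"gripper":[0,0,0,0,0]}' >/dev/null
python3 -m handwheel '{"offset":[[-0.83,0.925,0.7],[-0.84,0.925,0.7],[0,0,1],[0,0,1],[0,0,0.5]],"turn":[[0,0,0],[0,0,0],[0,0,0],[0,0,0],[0,0,0]],"gripper":[0,0,0,0,0]}'
python3 -m handwheel '{"offset":[[0,0,0.35],[0,0,0],[0,0,0],[0,0,0],[0,0,0]],"turn":[[0,0,0],[0,0,0],[0,0,0],[0,0,0],[0,0,0]],"gripper":[0,0,1,1,1]}' 20
python3 -m handwheel '{"offset":[[0,0,0],[0,0,-0.5],[0,0,-1],[0,0,-1],[0,0,-1]],"turn":[[0,0,0],[0,0,0],[0,0,0],[0,0,0],[0,0,0]],"gripper":[1,1,1,1,1]}'
python3 - <<'E'
from h import *
S,T=bot.camera("scene"),bot.camera("top")
p=bot.get_state()["position"];print(p)
cv2.imwrite("pics/g1s.png",S[:,:,::-1]);cv2.imwrite("pics/g1t.png",T[:,:,::-1])
for c in("scene","top"):print(c,proj(c,[p]))
c=np.round(proj("scene",[p])[0]).astype(int);d=np.round(proj("top",[p])[0]).astype(int)
f=lambda I,c:cv2.resize(I[c[1]-35:c[1]+35,c[0]-35:c[0]+35],(400,400),interpolation=cv2.INTER_CUBIC)
cv2.imwrite("pics/g1.png",np.hstack([f(S,c),f(T,d)])[:,:,::-1])
E
```

```text
time: 2.7
position: [599.2, 240.5, 17.3]
eef_rot: [-2.221, -2.219, 0.007]
wrist_force: [-0.5, -0.3, 1.0]
gripper_width: 88.2
finger_force: 0.0
time: 3.12
position: [602.2, 242.8, 12.3]
eef_rot: [2.22, 2.221, 0.004]
wrist_force: [-0.5, 0.5, -0.4]
gripper_width: 70.2
finger_force: 0.1
time: 3.53
position: [600.9, 241.9, 117.9]
eef_rot: [2.222, 2.221, 0.0]
wrist_force: [-0.0, -0.4, -0.1]
gripper_width: 62.0
finger_force: 20.0
[604.72652211 243.14833158 122.35026082]
scene [[368.7323406  312.76074006]]
top [[244.14214608 218.3741656 ]]
```

View pics/g1.png

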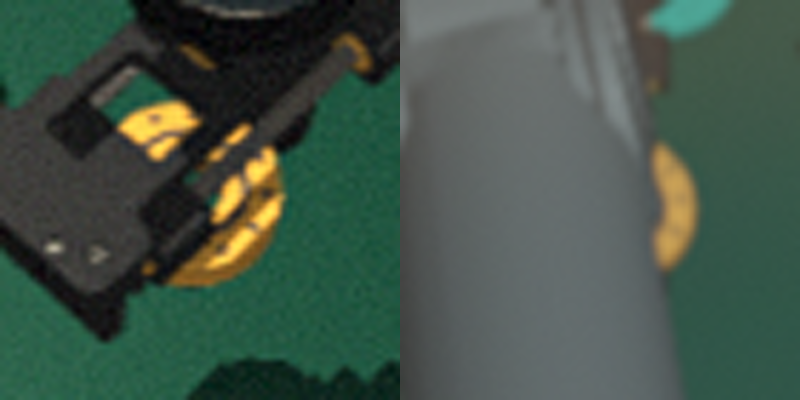

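The crop shows the brass ring held off-centre and high on its edge, because the fast descent fell short. I'll put it back down and regrip with slower rows.

```bash
python3 -m handwheel '{"offset":[[0,0,0.6],[0,0,0.6],[0,0,0.6],[0,0,0.6],[0,0,0.6]],"turn":[[0,0,0],[0,0,0],[0,0,0],[0,0,0],[0,0,0]],"gripper":[1,1,1,1,1]}' >/dev/null
python3 -m handwheel '{"offset":[[0,0,0.5],[0,0,0.1],[0,0,0],[0,0,0],[0,0,0]],"turn":[[0,0,0],[0,0,0],[0,0,0],[0,0,0],[0,0,0]],"gripper":[1,1,1,1,1]}'
python3 -m handwheel '{"offset":[[0,0,0],[0,0,0],[0,0,0],[0,0,0]],"turn":[[0,0,0],[0,0,0],[0,0,0],[0,0,0]],"gripper":[0,0,0,0]}'
```

```text
time: 4.47
position: [601.3, 242.1, 8.0]
eef_rot: [2.221, 2.221, 0.001]
wrist_force: [-0.1, -0.0, -0.4]
gripper_width: 63.0
finger_force: 20.0
time: 4.8
position: [601.1, 242.1, 7.7]
eef_rot: [2.221, 2.221, 0.001]
wrist_force: [0.2, -0.2, 0.1]
gripper_width: 86.9
finger_force: 0.0
```

```bash
python3 -m handwheel '{"offset":[[-0.22,0,0],[0,0,0.04],[0,0,0],[0,0,0],[0,0,0]],"turn":[[0,0,0],[0,0,0],[0,0,0],[0,0,0],[0,0,0]],"gripper":[0,0,1,1,1]}' 20
python3 -m handwheel '{"offset":[[0,0,0],[0,0,0],[0,0,-0.4],[0,0,-0.7],[0,0,-0.7]],"turn":[[0,0,0],[0,0,0],[0,0,0],[0,0,0],[0,0,0]],"gripper":[1,1,1,1,1]}'
python3 -m handwheel '{"offset":[[0,0,-0.7],[0,0,-0.7],[0,0,-0.7],[0,0,-0.3],[0,0,0]],"turn":[[0,0,0],[0,0,0],[0,0,0],[0,0,0],[0,0,0]],"gripper":[1,1,1,1,1]}'
python3 - <<'E'
from h import *
S,T=bot.camera("scene"),bot.camera("top")
p=bot.get_state()["position"];print(p)
c=np.round(proj("scene",[p])[0]).astype(int);d=np.round(proj("top",[p])[0]).astype(int);print(c,d)
f=lambda I,c:cv2.resize(I[c[1]-35:c[1]+35,c[0]-35:c[0]+35],(400,400),interpolation=cv2.INTER_CUBIC)
cv2.imwrite("pics/g2.png",np.hstack([f(S,c),f(T,d)])[:,:,::-1])
E
```

```text
time: 5.22
position: [601.0, 235.4, 6.2]
eef_rot: [-2.221, -2.221, 0.0]
wrist_force: [0.6, -0.4, 0.7]
gripper_width: 69.9
finger_force: 0.0
time: 5.63
position: [600.4, 235.2, 61.0]
eef_rot: [-2.221, -2.221, 0.002]
wrist_force: [0.6, 0.0, -0.6]
gripper_width: 63.2
finger_force: 20.0
time: 6.05
position: [602.6, 236.0, 135.2]
eef_rot: [2.22, 2.22, 0.007]
wrist_force: [0.6, -0.6, -0.2]
gripper_width: 63.2
finger_force: 20.0
[600.62357731 235.48982563 131.99131882]
[368 307] [247 219]
```

View pics/g2.png

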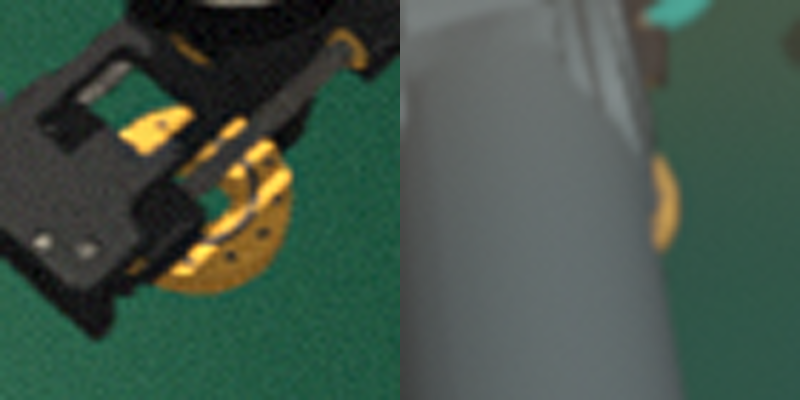

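The crop shows the brass ring swung about the grip line, so the grip is off its centre in y. I'll lower it onto the desk to flatten it, back away, and measure it in the clear. Its x is now known from the grip, so that also checks the cameras.

```bash
python3 -m handwheel '{"offset":[[0,0,0.6],[0,0,0.6],[0,0,0.6],[0,0,0.6],[0,0,0.5]],"turn":[[0,0,0],[0,0,0],[0,0,0],[0,0,0],[0,0,0]],"gripper":[1,1,1,1,1]}' >/dev/null
python3 -m handwheel '{"offset":[[0,0,0.4],[0,0,0.3],[0,0,0.3],[0,0,0.2],[0,0,0]],"turn":[[0,0,0],[0,0,0],[0,0,0],[0,0,0],[0,0,0]],"gripper":[1,1,1,1,1]}'
python3 -m handwheel '{"offset":[[0,0,0],[0,0,0],[0,0,0],[0,0,-0.5],[0,0,-0.7]],"turn":[[0,0,0],[0,0,0],[0,0,0],[0,0,0],[0,0,0]],"gripper":[0,0,0,0,0]}'
python3 -m handwheel '{"offset":[[0,0,-0.7],[0,-1,-0.7],[0,-1,-0.7],[0,-1,0],[0,-1,0]],"turn":[[0,0,0],[0,0,0],[0,0,0],[0,0,0],[0,0,0]],"gripper":[0,0,0,0,0]}'
cat > m.py <<'E'
from h import *
def meas(P):
  S,T=bot.camera("scene"),bot.camera("top")
  for n,(s,t) in P.items():
    for cam,im,p in(("scene",S,s),("top",T,t)):
        e,c=outer(im,p,*C[n])
        print(n,cam,np.round(e[0],1),np.round(e[1],1),plane(cam,[e[0]],9.)[0].round(1))
  return S,T
E
python3 - <<'E'
from m import *
S,T=meas(dict(brass=((362,338),(252,226))))
cv2.imwrite("pics/g3.png",np.hstack([cv2.resize(S[290:390,310:410],(400,400)),cv2.resize(T[190:260,215:285],(400,400))])[:,:,::-1])
E
```

```text
time: 6.98
position: [600.4, 235.2, 8.1]
eef_rot: [-2.221, -2.221, 0.002]
wrist_force: [-0.1, 0.2, -0.1]
gripper_width: 63.4
finger_force: 20.0
time: 7.4
position: [599.8, 235.0, 45.2]
eef_rot: [-2.221, -2.221, 0.004]
wrist_force: [0.3, 0.6, 0.7]
gripper_width: 88.1
finger_force: 0.0
time: 7.82
position: [481.1, 236.0, 111.1]
eef_rot: [2.221, 2.221, 0.007]
wrist_force: [-0.3, -0.0, 0.2]
gripper_width: 88.3
finger_force: 0.0
brass scene [363.1 334.6] [29.8 31. ] [602.1 234.8   9. ]
brass top [252.4 227.1] [23.9 25.2] [600.3 234.2   9. ]
```

View pics/g3.png

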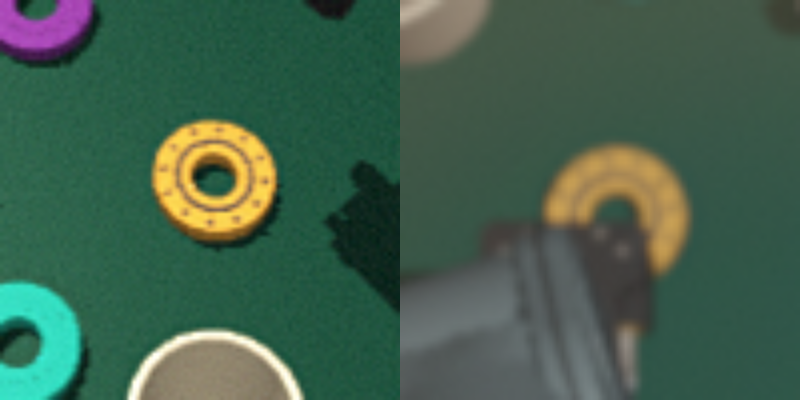

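The crop shows the brass ring flat at scene (363,335); the dark face seen earlier was the gripper's shadow. The cameras bracket the true x: scene reads about +1.5 mm and top about −1 to −2.5 mm. I'll regrip and carry it to a hover above the mouth.

```bash
python3 -m handwheel '{"offset":[[0,1,0],[0,1,0.3],[0,1,0.6],[-0.04,1,0.6],[0,0,0.6]],"turn":[[0,0,0],[0,0,0],[0,0,0],[0,0,0],[0,0,0]],"gripper":[0,0,0,0,0]}' >/dev/null
python3 -m handwheel '{"offset":[[0,0,0.6],[0,0,0.5],[0,0,0.3],[0,0,0],[0,0,0]],"turn":[[0,0,0],[0,0,0],[0,0,0],[0,0,0],[0,0,0]],"gripper":[0,0,0,0,0]}'
```

```text
time: 8.75
position: [601.1, 234.3, 3.7]
eef_rot: [2.221, 2.222, 0.0]
wrist_force: [0.1, 1.4, 0.4]
gripper_width: 88.0
finger_force: 0.0
```

```bash
python3 -m handwheel '{"offset":[[0,0,-0.08],[0,0,0],[0,0,0],[0,0,0],[0,0,0]],"turn":[[0,0,0],[0,0,0],[0,0,0],[0,0,0],[0,0,0]],"gripper":[0,1,1,1,1]}' 25
python3 -m handwheel '{"offset":[[0,0,0],[0,0,-0.5],[0,0,-0.8],[0,0,-0.8],[0,0,-0.8]],"turn":[[0,0,0],[0,0,0],[0,0,0],[0,0,0],[0,0,0]],"gripper":[1,1,1,1,1]}' 
python3 -m handwheel '{"offset":[[0,0,-0.8],[-0.7,-0.1,-0.8],[-0.9,-0.17,-0.5],[-0.9,-0.17,-0.5],[-0.9,-0.17,-0.3]],"turn":[[0,0,0],[0,0,0],[0,0,0],[0,0,0],[0,0,0]],"gripper":[1,1,1,1,1]}' >/dev/null
python3 -m handwheel '{"offset":[[-0.9,-0.17,0],[-0.9,-0.17,0],[-0.9,-0.17,0],[-0.9,-0.17,0],[-0.9,-0.17,0]],"turn":[[0,0,0],[0,0,0],[0,0,0],[0,0,0],[0,0,0]],"gripper":[1,1,1,1,1]}' >/dev/null
python3 -m handwheel '{"offset":[[-0.9,-0.17,0],[-0.9,-0.17,0],[-0.9,-0.17,0],[-0.9,-0.17,0],[-0.9,-0.17,0]],"turn":[[0,0,0],[0,0,0],[0,0,0],[0,0,0],[0,0,0]],"gripper":[1,1,1,1,1]}'
python3 -m handwheel '{"offset":[[-0.9,-0.17,0],[-0.9,-0.17,0],[0,0,0],[0,0,0],[0,0,0]],"turn":[[0,0,0],[0,0,0],[-0.8,0,0],[-0.8,0,0],[-0.8,0,0]],"gripper":[1,1,1,1,1]}' 
python3 -m handwheel '{"offset":[[0,0,0],[0,0,0],[0,0,0],[0,0,0],[0,0,0]],"turn":[[-0.8,0,0],[-0.8,0,0],[-0.8,0,0],[-0.2,0,0],[0,0,0]],"gripper":[1,1,1,1,1]}'
```

```text
time: 9.17
position: [601.2, 234.3, 6.2]
eef_rot: [2.221, 2.221, 0.001]
wrist_force: [-0.1, 0.1, -0.9]
gripper_width: 63.4
finger_force: 0.7
time: 9.58
position: [600.8, 234.0, 94.4]
eef_rot: [2.222, 2.221, -0.0]
wrist_force: [1.2, 0.1, -1.3]
gripper_width: 63.2
finger_force: 25.0
time: 10.83
position: [531.2, -139.1, 180.7]
eef_rot: [2.221, 2.221, 0.001]
wrist_force: [-0.4, -0.1, -0.6]
gripper_width: 63.0
finger_force: 25.0
time: 11.25
position: [521.5, -192.7, 180.8]
eef_rot: [2.086, 2.083, 0.267]
wrist_force: [0.4, 0.6, -0.8]
gripper_width: 63.1
finger_force: 25.0
time: 11.67
position: [520.6, -191.5, 179.5]
eef_rot: [1.943, 1.94, 0.503]
wrist_force: [0.1, 0.1, -1.5]
gripper_width: 63.1
finger_force: 25.0
```

```bash
python3 -m handwheel '{"offset":[[-0.8,0,0],[-0.9,-0.2,0],[0,-0.73,0.27],[0,0,0.6],[0,0,0.5]],"turn":[[0,0,0],[0,0,0],[0,0,0],[0,0,0],[0,0,0]],"gripper":[1,1,1,1,1]}' >/dev/null
python3 -m handwheel '{"offset":[[0,0,0],[0,0,0],[0,0,0]],"turn":[[0,0,0],[0,0,0],[0,0,0]],"gripper":[1,1,1]}'
python3 - <<'E'
from h import *
S,T=bot.camera("scene"),bot.camera("top")
s=bot.get_state();p=s["position"];Rm=R.from_rotvec(s["eef_rot"]).as_matrix();print(p,Rm.round(3))
cv2.imwrite("pics/hs.png",S[:,:,::-1])
f=lambda I,x,y:cv2.resize(I[y:y+80,x:x+80],(400,400),interpolation=cv2.INTER_CUBIC)
cv2.imwrite("pics/h1.png",np.hstack([f(S,205,130),f(T,395,205)])[:,:,::-1])
E
```

```text
time: 12.33
position: [518.4, -241.4, 130.6]
eef_rot: [1.938, 1.944, 0.502]
wrist_force: [0.5, 0.8, -0.6]
gripper_width: 62.8
finger_force: 25.0
[ 518.32494191 -241.60305805  130.81715179] [[-0.004  0.876  0.482]
 [ 1.     0.002  0.004]
 [ 0.002  0.482 -0.876]]
```

View pics/h1.png

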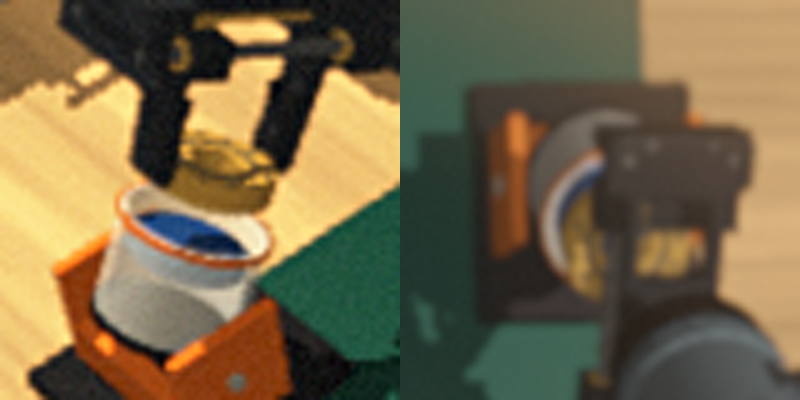

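The crop shows the ring between the fingers just above the mouth. The rim spans (115–272, 185–264) in the scene half, and the ring's lower edge spans x 165–276 with its lowest point at y≈214. I'll compare that with the projection.

Run:
```python
from h import *
s=bot.get_state();p=s["position"];Rm=R.from_rotvec(s["eef_rot"]).as_matrix()
a=np.linspace(0,2*np.pi,200)
circ=lambda c,A,r,z:c+r*(np.cos(a)[:,None]*A[:,0]+np.sin(a)[:,None]*A[:,1])+z*A[:,2]
def ext(P):
    q=(proj("scene",P)-[205,130]+.5)*5-.5;return np.r_[q.min(0),q.max(0),q[q[:,1].argmax(),0]].round(0)
print("ring bottom (obs L165 R276 B214)",ext(circ(p,Rm,32,6.2)),"top",ext(circ(p,Rm,32,-7.8)))
th=np.radians(30);A=np.array([[0,np.cos(th),np.sin(th)],[1,0,0],[0,np.sin(th),-np.cos(th)]])
for x in(528,531,534):print(x,ext(circ(np.array([x,-242.5,104]),A,40,0)))
```

```text
ring bottom (obs L165 R276 B214) [147. 149. 274. 214. 242.] top [154. 124. 282. 189. 251.]
528 [127. 178. 283. 259. 246.]
531 [122. 181. 279. 263. 241.]
534 [117. 184. 274. 266. 236.]
```

```bash
python3 -m handwheel '{"offset":[[-0.03,0,0],[0,-0.01,0.4],[0,0,0.3],[0,0,0],[0,0,0]],"turn":[[-0.2,0,0],[0,0,0],[0,0,0],[0,0,0],[0,0,0]],"gripper":[1,1,1,1,1]}'
python3 -m handwheel '{"offset":[[0,0,0.1],[0,0,0.05],[0,0,0]],"turn":[[0,0,0],[0,0,0],[0,0,0]],"gripper":[1,1,1]}'
python3 -m handwheel '{"offset":[[0,0,0.07],[0,0,0],[0,0,0]],"turn":[[0,0,0],[0,0,0],[0,0,0]],"gripper":[1,1,1]}'
python3 -c "
from h import *
S=bot.camera('scene');s=bot.get_state();print(s['position'],R.from_rotvec(s['eef_rot']).as_matrix().round(3),s['wrist_force'],s['wrist_torque'])
cv2.imwrite('pics/h2.png',cv2.resize(S[130:210,205:285],(600,600),interpolation=cv2.INTER_CUBIC)[:,:,::-1])"
```

```text
time: 12.85
position: [530.3, -245.7, 117.6]
eef_rot: [1.936, 1.94, 0.52]
wrist_force: [-0.8, 0.2, -1.5]
gripper_width: 63.0
finger_force: 25.0
time: 13.1
position: [532.4, -246.3, 115.0]
eef_rot: [1.936, 1.943, 0.519]
wrist_force: [0.3, 0.5, -0.7]
gripper_width: 63.0
finger_force: 25.0
time: 13.35
position: [533.4, -246.6, 113.8]
eef_rot: [1.936, 1.944, 0.519]
wrist_force: [-0.1, 0.6, -0.1]
gripper_width: 62.9
finger_force: 25.0
[ 533.39140373 -246.63171755  113.82039636] [[-0.007  0.873  0.488]
 [ 1.     0.     0.014]
 [ 0.012  0.488 -0.873]] [-0.38513038  0.2283692   0.26334729] [-0.12738812  0.58573223 -0.05215803]
```

View pics/h2.png

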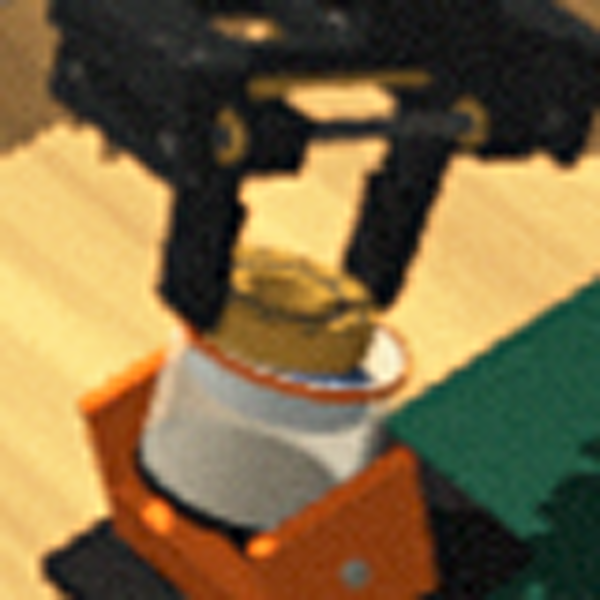

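The picture shows the ring part-way over the mouth but displaced to the upper left (towards −y and +x), and the readings agree: y is −246.6 and z is high. I'll check the joints before correcting.

```bash
python3 -c "
from h import *
s=bot.get_state();print(s['time'],s['joint_pos'].round(3),s['joint_vel'].round(3),s['position'],s['wrist_force'])
M=np.array([533.5,-242.5,104]);A=np.array([[0,.866,.5],[1,0,0],[0,.5,-.866]])
print('tool-axis delta to mouth',(R.from_rotvec(s['eef_rot']).as_matrix().T@(M-s['position'])).round(1))"
```

```text
13.4 [ 0.604  0.494 -0.134  2.153 -1.306  0.192  1.763] [ 0.002 -0.001 -0.001  0.001  0.002  0.001  0.001] [ 533.39140373 -246.63171755  113.82039636] [-0.38513038  0.2283692   0.26334729]
tool-axis delta to mouth [ 4.  -4.7  8.7]
```

Joints 5 and 6 are both at their limits: a full 30° outward tilt doesn't fit here.

New plan: grip each ring with the tool pitched inward about a closing axis along world y. At the tube the tool then needs only about 12° of tilt while the ring sits at 30°. I'll back out, untilt, turn 90° and set the brass ring down on free mat.

```bash
python3 -m handwheel '{"offset":[[0,0,-0.5],[0,0,-0.7],[0,0,-0.8],[0.5,0,0],[0.8,0,0]],"turn":[[0,0,0],[0,0,0],[0,0,0],[0.6,0,0],[0.9,0,0]],"gripper":[1,1,1,1,1]}'
python3 -m handwheel '{"offset":[[0.9,0,0],[0.9,0,0],[0.9,0,0],[0.9,0,0],[0,0,0]],"turn":[[0.9,0,0],[0.9,0,0],[0.9,0,0],[0.67,0,0],[0,0,1]],"gripper":[1,1,1,1,1]}'
python3 -m handwheel '{"offset":[[0,0,0],[0,0,0],[0,0,0],[0,0,0],[0,0,0]],"turn":[[0,0,1],[0,0,1],[0,0,1],[0,0,1],[0,0,1]],"gripper":[1,1,1,1,1]}' >/dev/null
python3 -m handwheel '{"offset":[[0,0,0],[0,0,0],[0,0,0],[0,0,0],[0,0,0]],"turn":[[0,0,1],[0,0,1],[0,0,1],[0,0,1],[0,0,1]],"gripper":[1,1,1,1,1]}' >/dev/null
python3 -m handwheel '{"offset":[[0,0,0],[0,0,0],[0,0,0],[0,0,0],[0,0,0]],"turn":[[0,0,1],[0,0,1],[0,0,1],[0,0,1],[0,0,0]],"gripper":[1,1,1,1,1]}'
cat > go.py <<'E'
# go.py x y z tilt(deg, + outward): offset (tool axes /30) and turn (/6deg) to the pose with tool y = -Y
import sys
from h import *
x,y,z,t=map(float,sys.argv[1:5]); s=bot.get_state(); Rc=R.from_rotvec(s["eef_rot"])
a=np.radians(t); Rt=R.from_matrix(np.c_[[np.cos(a),0,np.sin(a)],[0,-1,0],[np.sin(a),0,-np.cos(a)]])
d=np.array([x,y,z])-s["position"]
print("t",s["time"],"pos",s["position"].round(1),"q",s["joint_pos"].round(2),"F",s["wrist_force"].round(1))
print("turn",(np.degrees((Rc.inv()*Rt).as_rotvec())/6).round(2),"offset now-axes",(Rc.inv().apply(d)/30).round(2),"offset target-axes",(Rt.inv().apply(d)/30).round(2))
E
python3 go.py 520 -95 8 0
```

```text
time: 13.82
position: [503.4, -221.7, 167.0]
eef_rot: [2.005, 2.008, 0.428]
wrist_force: [0.9, 1.6, -0.9]
gripper_width: 63.0
finger_force: 25.0
time: 14.23
position: [507.6, -113.7, 167.6]
eef_rot: [2.278, 2.101, 0.129]
wrist_force: [0.9, 0.5, -0.5]
gripper_width: 62.6
finger_force: 25.0
time: 15.48
position: [504.4, -120.4, 167.0]
eef_rot: [-3.114, -0.015, -0.14]
wrist_force: [0.2, -0.3, -0.8]
gripper_width: 62.8
finger_force: 25.0
t 15.4833 pos [ 504.4 -120.4  167. ] q [-0.55  0.54  0.94  2.05 -0.7   0.8  -0.75] F [ 0.2 -0.3 -0.8]
turn [-0.23 -0.86  0.09] offset now-axes [ 0.05 -0.71  5.35] offset target-axes [ 0.52 -0.85  5.3 ]
```

```bash
python3 -m handwheel '{"offset":[[0,0,0],[0.26,-0.42,0.4],[0.26,-0.43,0.6],[0,0,0.7],[0,0,0.7]],"turn":[[-0.23,-0.86,0.09],[0,0,0],[0,0,0],[0,0,0],[0,0,0]],"gripper":[1,1,1,1,1]}' >/dev/null
python3 -m handwheel '{"offset":[[0,0,0.7],[0,0,0.7],[0,0,0.6],[0,0,0.4],[0,0,0]],"turn":[[0,0,0],[0,0,0],[0,0,0],[0,0,0],[0,0,0]],"gripper":[1,1,1,1,1]}'
python3 go.py 520 -95 7 0
```

```text
time: 16.32
position: [518.7, -94.1, 20.8]
eef_rot: [-3.14, -0.009, 0.004]
wrist_force: [-0.9, -0.3, -0.2]
gripper_width: 63.0
finger_force: 25.0
t 16.3167 pos [518.7 -94.1  20.8] q [-0.43  0.82  0.71  2.   -0.89  0.66 -0.7 ] F [-0.9 -0.3 -0.2]
turn [-0.01  0.02  0.05] offset now-axes [0.05 0.03 0.46] offset target-axes [0.04 0.03 0.46]
```

```bash
python3 -m handwheel '{"offset":[[0.03,0.03,0.26],[0,0,0.2],[0,0,0],[0,0,0],[0,0,0]],"turn":[[0,0,0.05],[0,0,0],[0,0,0],[0,0,0],[0,0,0]],"gripper":[1,1,1,0,0]}' 
python3 -m handwheel '{"offset":[[0,0,0],[0,0,-0.07],[0,0,0],[0,0,0],[0,0,0]],"turn":[[0,0,0],[0,-0.6,0],[0,-0.8,0],[0,-0.8,0],[0,-0.8,0]],"gripper":[0,0,0,0,0]}' 
python3 -m handwheel '{"offset":[[0,0,0],[0,0,0]],"turn":[[0,0,0],[0,0,0]],"gripper":[0,0]}' 
python3 go.py 520 -95 9 -18
```

```text
time: 16.73
position: [521.5, -96.2, 10.0]
eef_rot: [3.141, -0.003, 0.002]
wrist_force: [-0.2, 0.2, 0.6]
gripper_width: 74.5
finger_force: 0.0
time: 17.15
position: [521.5, -96.0, 12.5]
eef_rot: [3.101, -0.002, -0.495]
wrist_force: [0.5, -0.1, -0.3]
gripper_width: 88.1
finger_force: 0.0
time: 17.32
position: [521.7, -96.2, 11.2]
eef_rot: [3.103, -0.001, -0.488]
wrist_force: [-0.1, 0.3, -0.0]
gripper_width: 88.4
finger_force: 0.0
t 17.3167 pos [521.7 -96.2  11.2] q [-0.44  1.02  0.79  1.73 -0.7   1.06 -0.91] F [-0.1  0.3 -0. ]
turn [ 0.   -0.02 -0.  ] offset now-axes [-0.03 -0.04  0.09] offset target-axes [-0.03 -0.04  0.09]
```

```bash
python3 -m handwheel '{"offset":[[0,0,0.07],[0,0,0],[0,0,0],[0,0,0],[0,0,0]],"turn":[[0,0,0],[0,0,0],[0,0,0],[0,0,0],[0,0,0]],"gripper":[0,0,1,1,1]}' 25
python3 -m handwheel '{"offset":[[0,0,0],[0,0,-0.5],[0,0,-0.8],[0,0,-0.8],[0,0,-0.8]],"turn":[[0,0,0],[0,0,0],[0,0,0],[0,0,0],[0,0,0]],"gripper":[1,1,1,1,1]}' 
python3 -m handwheel '{"offset":[[0,0,-0.8],[0,0,-0.8],[0,0,-0.8],[0,0.4,0],[0,0.6,0]],"turn":[[0,0,0],[0,0,0],[0,0,0],[0,0.6,0],[0,0.8,0]],"gripper":[1,1,1,1,1]}' >/dev/null
python3 -m handwheel '{"offset":[[0,0.7,0],[0,0.7,0],[0,0.7,0],[0,0.7,0],[0,0.7,0]],"turn":[[0,0.8,0],[0,0.8,0],[0,0.8,0],[0,0.8,0],[0,0.4,0]],"gripper":[1,1,1,1,1]}'
python3 -m handwheel '{"offset":[[0,0,0],[0,0,0]],"turn":[[0,0,0],[0,0,0]],"gripper":[1,1]}'
python3 go.py 517.5 -242.5 131.7 12
```

```text
time: 17.73
position: [520.2, -96.0, 9.9]
eef_rot: [-3.102, 0.003, 0.49]
wrist_force: [0.0, -0.3, -0.2]
gripper_width: 70.3
finger_force: 0.0
time: 18.15
position: [547.2, -96.1, 93.2]
eef_rot: [-3.103, 0.003, 0.491]
wrist_force: [0.9, 1.0, -0.0]
gripper_width: 62.8
finger_force: 25.0
time: 18.98
position: [567.3, -232.5, 161.1]
eef_rot: [3.123, -0.006, 0.334]
wrist_force: [-0.3, -0.7, -1.1]
gripper_width: 63.0
finger_force: 25.0
time: 19.15
position: [568.1, -232.6, 161.1]
eef_rot: [-3.124, 0.008, -0.329]
wrist_force: [0.3, 0.4, -1.3]
gripper_width: 62.4
finger_force: 25.0
t 19.15 pos [ 568.1 -232.6  161.1] q [-0.25  0.62  0.83  1.91 -0.83  0.76 -0.53] F [ 0.3  0.4 -1.3]
turn [ 0.   -0.   -0.05] offset now-axes [-1.85  0.34  0.61] offset target-axes [-1.85  0.33  0.61]
```

```bash
python3 -m handwheel '{"offset":[[-0.6,0,0],[-0.6,0.15,0],[-0.6,0.18,0],[-0.05,0,0.3],[0,0,0.31]],"turn":[[0,0,-0.05],[0,0,0],[0,0,0],[0,0,0],[0,0,0]],"gripper":[1,1,1,1,1]}' >/dev/null
python3 -m handwheel '{"offset":[[0,0,0],[0,0,0]],"turn":[[0,0,0],[0,0,0]],"gripper":[1,1]}'
python3 go.py 526 -242.5 117 12
python3 - <<'E'
from h import *
S=bot.camera("scene");T=bot.camera("top")
s=bot.get_state();p=s["position"];th=np.radians(30);A=np.array([[0,np.cos(th),np.sin(th)],[1,0,0],[0,np.sin(th),-np.cos(th)]])
a=np.linspace(0,2*np.pi,60);I=cv2.resize(S[125:205,205:285],(480,480),interpolation=cv2.INTER_CUBIC)
def dr(c,r,col):
    q=(proj("scene",c+r*(np.cos(a)[:,None]*A[:,0]+np.sin(a)[:,None]*A[:,1]))-[205,125]+.5)*6-.5
    cv2.polylines(I,[np.round(q).astype(np.int32)],True,col,1)
n=-A[:,2]
dr(np.array([533.5,-242.5,104]),40,(0,255,0)); dr(p-9*n,32,(255,0,255)); dr(p+5*n,32,(255,0,255))
cv2.imwrite("pics/i1.png",I[:,:,::-1])
E
```

```text
time: 19.73
position: [519.9, -240.0, 130.6]
eef_rot: [-3.124, -0.009, -0.328]
wrist_force: [0.3, 0.6, -0.5]
gripper_width: 62.4
finger_force: 25.0
t 19.7333 pos [ 519.9 -240.   130.6] q [-0.19  0.6   0.77  2.02 -0.88  0.66 -0.4 ] F [ 0.3  0.6 -0.5]
turn [-0.01  0.    0.06] offset now-axes [0.1  0.08 0.49] offset target-axes [0.11 0.08 0.49]
```

View pics/i1.png

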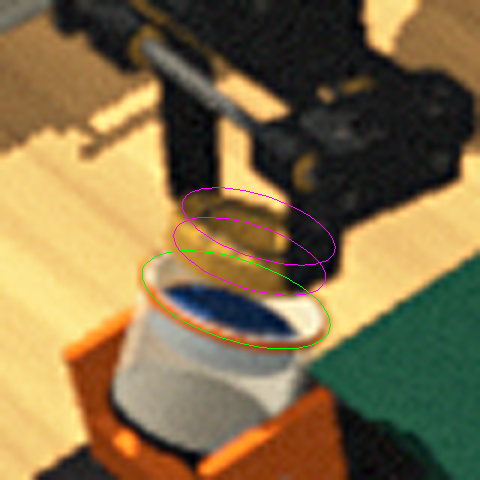

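The overlay matches: the green circle lies on the rim and the magenta circles lie on the ring, to about 1 mm, and the ring is parallel to the rim. I'll insert along the tube axis, watching the force.

```bash
python3 -m handwheel '{"offset":[[0.06,0.04,0.2],[0.06,0.04,0.25],[0.05,0,0.23],[0,0,0],[0,0,0]],"turn":[[0,0,0.06],[0,0,0],[0,0,0],[0,0,0],[0,0,0]],"gripper":[1,1,1,1,1]}'
python3 -m handwheel '{"offset":[[0.02,0,0.06],[0.02,0,0.06],[0,0,0],[0,0,0]],"turn":[[0,0,0],[0,0,0],[0,0,0],[0,0,0]],"gripper":[1,1,1,1]}'
python3 go.py 531.5 -242.5 107.5 12
```

```text
time: 20.25
position: [527.7, -243.7, 111.9]
eef_rot: [-3.124, 0.004, -0.327]
wrist_force: [-0.8, -0.1, -1.0]
gripper_width: 62.5
finger_force: 25.0
time: 20.58
position: [529.2, -243.8, 109.0]
eef_rot: [-3.124, 0.005, -0.328]
wrist_force: [-4.7, -0.7, 1.2]
gripper_width: 62.8
finger_force: 25.0
t 20.5833 pos [ 529.2 -243.8  109. ] q [-0.15  0.64  0.73  2.01 -0.93  0.64 -0.37] F [-4.7 -0.7  1.2]
turn [ 0.    0.01 -0.03] offset now-axes [ 0.06 -0.04  0.07] offset target-axes [ 0.06 -0.04  0.07]
```

```bash
python3 -m handwheel '{"offset":[[-0.06,0,0.02],[0,0,0],[0,0,0]],"turn":[[0,0,0],[0,0,0],[0,0,0]],"gripper":[1,1,1]}'
python3 -m handwheel '{"offset":[[0.02,0,0.06],[0,0,0],[0,0,0]],"turn":[[0,0,0],[0,0,0],[0,0,0]],"gripper":[1,1,1]}'
python3 go.py 531.5 -242.5 107.5 12
```

```text
time: 20.83
position: [528.2, -243.8, 108.3]
eef_rot: [3.124, -0.005, 0.329]
wrist_force: [-4.2, -1.0, 1.1]
gripper_width: 62.5
finger_force: 25.0
time: 21.08
position: [529.1, -243.8, 106.5]
eef_rot: [3.124, -0.005, 0.329]
wrist_force: [-5.3, -1.8, 1.9]
gripper_width: 62.7
finger_force: 25.0
t 21.0833 pos [ 529.1 -243.8  106.5] q [-0.15  0.64  0.73  2.01 -0.94  0.63 -0.36] F [-5.3 -1.8  1.9]
turn [ 0.   -0.   -0.03] offset now-axes [ 0.09 -0.04 -0.02] offset target-axes [ 0.09 -0.04 -0.02]
```

```bash
python3 -m handwheel '{"offset":[[-0.06,0,0.02],[0,0,0],[0,0,0]],"turn":[[0,0,0],[0,0,0],[0,0,0]],"gripper":[1,1,1]}'
python3 - <<'E'
from h import *
print(bot.get_state()["position"])
S=bot.camera("scene");T=bot.camera("top")
f=lambda I,x,y,w:cv2.resize(I[y:y+w,x:x+w],(400,400),interpolation=cv2.INTER_CUBIC)
cv2.imwrite("pics/i2.png",np.hstack([f(S,215,140,55),f(T,405,215,60)])[:,:,::-1])
E
```

```text
time: 21.33
position: [527.5, -243.6, 105.5]
eef_rot: [3.124, -0.004, 0.329]
wrist_force: [-2.9, -1.4, 1.0]
gripper_width: 62.8
finger_force: 25.2
[ 527.54001369 -243.60789922  105.49440107]
```

View pics/i2.png

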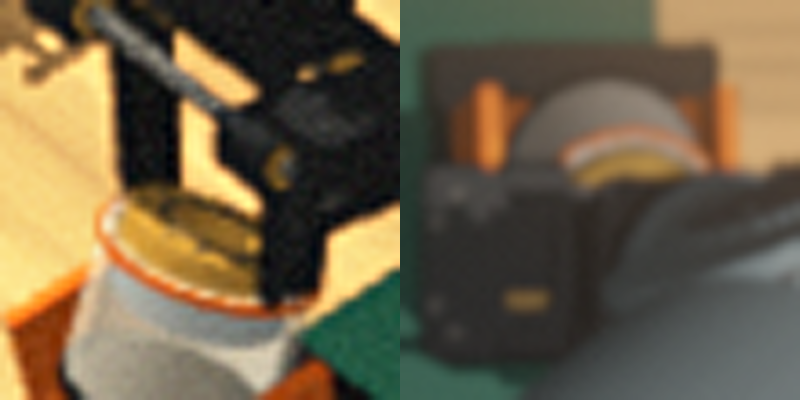

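Tenth picture: the brass ring sits inside the rim with the fingertips just above it. I'll release, back out along the axis, and shape the fingers for pressing.

```bash
python3 -m handwheel '{"offset":[[0,0,0],[0,0,0],[0,0,0],[0,0,0],[-0.17,0,-0.53]],"turn":[[0,0,0],[0,0,0],[0,0,0],[0,0,0],[0,0,0]],"gripper":[0,0,0,0,0]}'
python3 -m handwheel '{"offset":[[-0.17,0,-0.53],[-0.17,0,-0.53],[0,0,0],[0,0,0],[0,0,0]],"turn":[[0,0,0],[0,0,0],[0,0.7,0],[0,0.7,0],[0,0.6,0]],"gripper":[0,0.83,0.83,0.83,0.83]}'
python3 -m handwheel '{"offset":[[0,0,0],[0,0,0],[0,0,0]],"turn":[[0,0,0],[0,0,0],[0,0,0]],"gripper":[0.83,0.83,0.83]}'
python3 go.py 513 -243.4 122 24
python3 - <<'E'
from h import *
S=bot.camera("scene");h=cv2.cvtColor(S,cv2.COLOR_RGB2HSV)[160:195,225:265]
m=cv2.inRange(h,*C["brass"]);b=cv2.inRange(h,(100,80,40),(130,255,255))
print("brass px",(m>0).sum(),"blue px",(b>0).sum(),[np.array(np.nonzero(m)).mean(1)+[160,225]])
E
```

```text
time: 21.85
position: [519.9, -242.3, 118.7]
eef_rot: [-3.123, 0.001, -0.326]
wrist_force: [0.2, 1.0, 0.7]
gripper_width: 88.1
finger_force: 0.0
time: 22.27
position: [503.0, -243.6, 149.8]
eef_rot: [3.069, -0.003, 0.659]
wrist_force: [-0.3, 0.3, -1.0]
gripper_width: 63.5
finger_force: 0.0
time: 22.52
position: [503.6, -243.7, 149.4]
eef_rot: [3.073, -0.004, 0.653]
wrist_force: [0.4, -0.1, 0.4]
gripper_width: 44.0
finger_force: 0.0
t 22.5167 pos [ 503.6 -243.7  149.4] q [-0.    0.44  0.59  2.18 -1.17  0.47 -0.03] F [ 0.4 -0.1  0.4]
turn [ 0.01  0.   -0.02] offset now-axes [-0.09 -0.01  0.96] offset target-axes [-0.09 -0.01  0.96]
brass px 826 blue px 0 [array([170.34382567, 245.2433414 ])]
```

```bash
python3 -m handwheel '{"offset":[[0,0,0],[0,0,0],[0,-0.01,0.45],[0,0,0.45],[0,0,0.43]],"turn":[[0,-0.5,0],[0,-0.5,0],[0,0,0],[0,0,0],[0,0,0]],"gripper":[0.83,0.83,0.83,0.83,0.83]}'
python3 -m handwheel '{"offset":[[0,0,0],[0.02,0,0.1],[0.02,0,0.1],[0,0,0]],"turn":[[0,0,0],[0,0,0],[0,0,0],[0,0,0]],"gripper":[0.83,0.83,0.83,0.83]}'
python3 go.py 515.8 -243.4 111.5 18
```

```text
time: 22.98
position: [516.9, -242.6, 110.7]
eef_rot: [3.102, 0.001, 0.491]
wrist_force: [0.8, -0.0, -0.8]
gripper_width: 15.2
finger_force: 0.0
time: 23.32
position: [518.6, -243.3, 106.0]
eef_rot: [3.102, -0.003, 0.492]
wrist_force: [-0.6, -0.2, 0.5]
gripper_width: 14.8
finger_force: 0.0
t 23.3167 pos [ 518.6 -243.3  106. ] q [-0.04  0.57  0.6   2.1  -1.09  0.5  -0.16] F [-0.6 -0.2  0.5]
turn [ 0.01 -0.01 -0.02] offset now-axes [-0.03  0.   -0.2 ] offset target-axes [-0.03  0.   -0.2 ]
```

```bash
for i in 1 ; do
python3 -m handwheel '{"offset":[[0.02,0,0.1],[0,0,0]],"turn":[[0,0,0],[0,0,0]],"gripper":[0.83,0.83]}'
python3 -m handwheel '{"offset":[[0.02,0,0.1],[0,0,0]],"turn":[[0,0,0],[0,0,0]],"gripper":[0.83,0.83]}'
python3 -m handwheel '{"offset":[[0.02,0,0.1],[0,0,0]],"turn":[[0,0,0],[0,0,0]],"gripper":[0.83,0.83]}'
python3 -m handwheel '{"offset":[[0.02,0,0.1],[0,0,0]],"turn":[[0,0,0],[0,0,0]],"gripper":[0.83,0.83]}'
done | grep -E "pos|wrist"
```

```text
position: [519.9, -243.3, 103.3]
wrist_force: [0.2, 0.6, 0.1]
position: [521.3, -243.5, 100.6]
wrist_force: [0.3, -0.1, 2.7]
position: [522.8, -243.5, 97.9]
wrist_force: [-2.2, 0.2, 5.3]
position: [524.3, -243.5, 95.3]
wrist_force: [-2.8, 0.9, 7.3]
```

```bash
(python3 -m handwheel '{"offset":[[0.02,0,0.1],[0,0,0]],"turn":[[0,0,0],[0,0,0]],"gripper":[0.83,0.83]}'
python3 -m handwheel '{"offset":[[0.02,0,0.1],[0,0,0]],"turn":[[0,0,0],[0,0,0]],"gripper":[0.83,0.83]}'
python3 -m handwheel '{"offset":[[0.02,0,0.1],[0,0,0]],"turn":[[0,0,0],[0,0,0]],"gripper":[0.83,0.83]}'
python3 -m handwheel '{"offset":[[0.02,0,0.1],[0,0,0]],"turn":[[0,0,0],[0,0,0]],"gripper":[0.83,0.83]}') | grep -E "pos|wrist"; python3 go.py 520 -243 100 18
```

```text
position: [525.8, -243.6, 92.7]
wrist_force: [-3.8, 1.6, 7.2]
position: [527.3, -243.6, 90.0]
wrist_force: [-2.6, 1.0, 7.3]
position: [528.9, -243.6, 87.4]
wrist_force: [-2.3, 0.5, 7.3]
position: [530.4, -243.5, 84.7]
wrist_force: [-2.9, 1.5, 7.8]
t 24.65 pos [ 530.4 -243.5   84.7] q [-0.01  0.62  0.55  2.08 -1.15  0.48 -0.12] F [-2.9  1.5  7.8]
turn [ 0.01 -0.01 -0.03] offset now-axes [-0.17 -0.02 -0.59] offset target-axes [-0.17 -0.02 -0.59]
```

Brass now slides with the plunger at 8–9 N and its top is about 11 mm below the mouth. Next the white ring, at about (474, 320.6).

```bash
python3 -m handwheel '{"offset":[[-0.07,0,-0.33],[-0.1,0,-0.5],[-0.14,0,-0.65],[-0.1,0,-0.5],[0,-0.5,0]],"turn":[[0,0,0],[0,0,0],[0,0,0],[0,0,0],[0,0,0]],"gripper":[0.83,0.83,0.83,0,0]}' | grep pos
python3 -m handwheel '{"offset":[[0,-0.8,0],[0,-0.9,0],[0,-0.9,0],[0,-0.9,0],[0,-0.9,0]],"turn":[[0,-0.7,0],[0,-0.7,0],[0,-0.7,0],[0,-0.7,0],[0,-0.7,0]],"gripper":[0,0,0,0,0]}' >/dev/null
python3 -m handwheel '{"offset":[[0,-0.9,0],[0,-0.9,0],[0,-0.9,0],[0,-0.9,0],[0,-0.9,0]],"turn":[[0,-0.7,0],[0,-0.7,0],[0,-0.7,0],[0,-0.4,0],[0,0,0]],"gripper":[0,0,0,0,0]}' |grep -E "pos|rot"
python3 -m handwheel '{"offset":[[0,-0.9,0],[0,-0.9,0],[0,-0.9,0],[0,-0.9,0],[0,-0.9,0]],"turn":[[0,0,0],[0,0,0],[0,0,0],[0,0,0],[0,0,0]],"gripper":[0,0,0,0,0]}' >/dev/null
python3 -m handwheel '{"offset":[[0,-0.9,0],[0,-0.9,0],[0,-0.9,0],[0,0,0]],"turn":[[0,0,0],[0,0,0],[0,0,0],[0,0,0]],"gripper":[0,0,0,0]}'
python3 go.py 474 320.6 60 -18
```

```text
position: [499.2, -232.0, 139.9]
position: [501.4, 40.1, 136.9]
eef_rot: [3.101, -0.003, -0.494]
time: 26.65
position: [500.1, 261.4, 137.0]
eef_rot: [-3.1, -0.009, 0.492]
wrist_force: [-0.6, 0.5, 0.7]
gripper_width: 88.2
finger_force: 0.0
t 26.65 pos [500.1 261.4 137. ] q [-1.    0.84  0.83  1.64 -0.7   1.3  -1.5 ] F [-0.6  0.5  0.7]
turn [-0.02  0.    0.06] offset now-axes [-0.02 -1.97  2.71] offset target-axes [-0.04 -1.97  2.71]
```

```bash
python3 -m handwheel '{"offset":[[-0.01,-0.6,0.3],[-0.01,-0.7,0.4],[0,-0.67,0.5],[0,0,0.5],[0,0,0.5]],"turn":[[0,0,0.06],[0,0,0],[0,0,0],[0,0,0],[0,0,0]],"gripper":[0,0,0,0,0]}' >/dev/null
python3 -m handwheel '{"offset":[[0,0,0.5],[0.15,0,0.45],[0.15,0,0.45],[0,0,0],[0,0,0]],"turn":[[0,0,0],[0,0,0],[0,0,0],[0,0,0],[0,0,0]],"gripper":[0,0,0,0,0]}' 
python3 go.py 474 320.6 9.5 -18
python3 - <<'E'
from m import *
meas(dict(white=((432,324),(220,275))))
E
```

```text
time: 27.48
position: [476.4, 313.0, 31.2]
eef_rot: [3.101, -0.016, -0.492]
wrist_force: [0.7, -0.9, -1.0]
gripper_width: 88.3
finger_force: 0.0
t 27.4833 pos [476.4 313.   31.2] q [-1.04  0.99  0.74  1.65 -0.82  1.16 -1.53] F [ 0.7 -0.9 -1. ]
turn [-0.   0.  -0.1] offset now-axes [ 0.14 -0.25  0.71] offset target-axes [ 0.15 -0.25  0.71]
white scene [427.9 326.4] [17.6 27.3] [488.  319.4   9. ]
white top [219.4 276.8] [21.  24.4] [467.2 321.3   9. ]
```

```bash
python3 -m handwheel '{"offset":[[0,-0.25,0],[0.07,0,0.35],[0.08,0,0.36],[0,0,0],[0,0,0]],"turn":[[0,0,-0.1],[0,0,0],[0,0,0],[0,0,0],[0,0,0]],"gripper":[0,0,0,0,0]}' 
python3 go.py 474 320.6 9.5 -18
```

```text
time: 28.0
position: [473.3, 321.1, 9.2]
eef_rot: [-3.102, -0.002, 0.493]
wrist_force: [0.2, 0.1, 0.2]
gripper_width: 88.0
finger_force: 0.0
t 28.0 pos [473.3 321.1   9.2] q [-1.03  1.02  0.71  1.65 -0.84  1.14 -1.52] F [0.2 0.1 0.2]
turn [0.   0.01 0.01] offset now-axes [ 0.02  0.02 -0.02] offset target-axes [ 0.02  0.02 -0.02]
```

```bash
python3 -m handwheel '{"offset":[[0.02,0,0],[0,0,0],[0,0,0],[0,0,0],[0,0,0]],"turn":[[0,0,0],[0,0,0],[0,0,0],[0,0,0],[0,0,0]],"gripper":[1,1,1,1,1]}' 25 | grep wid
python3 -m handwheel '{"offset":[[0,0,-0.4],[0,0,-0.7],[0,0,-0.7],[0,0,-0.7],[0,0,-0.7]],"turn":[[0,0,0],[0,0,0],[0,0,0],[0,0,0],[0,0,0]],"gripper":[1,1,1,1,1]}' |grep -E "pos|wid|fing"
python3 -m handwheel '{"offset":[[0,0,-0.7],[0,0,-0.7],[0,0.5,-0.4],[0,0.8,0],[0,0.9,0]],"turn":[[0,0,0],[0,0,0],[0,0,0],[0,0,0],[0,0,0]],"gripper":[1,1,1,1,1]}' >/dev/null
python3 -m handwheel '{"offset":[[0,0.9,0],[0,0.9,0],[0,0.9,0],[0,0.9,0],[0,0.9,0]],"turn":[[0,0,0],[0,0,0],[0,0.6,0],[0,0.8,0],[0,0.8,0]],"gripper":[1,1,1,1,1]}' >/dev/null
python3 -m handwheel '{"offset":[[0,0.9,0],[0,0.9,0],[0,0.9,0],[0,0.9,0],[0,0.9,0]],"turn":[[0,0.8,0],[0,0.8,0],[0,0.8,0],[0,0.4,0],[0,0,0]],"gripper":[1,1,1,1,1]}' |grep pos
python3 -m handwheel '{"offset":[[0,0.9,0],[0,0.9,0],[0,0.9,0],[0,0.9,0],[0,0.9,0]],"turn":[[0,0,0],[0,0,0],[0,0,0],[0,0,0],[0,0,0]],"gripper":[1,1,1,1,1]}' |grep pos
python3 -m handwheel '{"offset":[[0,0.8,0],[0,0,0],[0,0,0]],"turn":[[0,0,0],[0,0,0],[0,0,0]],"gripper":[1,1,1]}' |grep fing
python3 go.py 514 -243.5 127 12
```

```text
gripper_width: 62.4
position: [505.0, 321.1, 103.2]
gripper_width: 62.4
finger_force: 25.0
position: [517.9, -16.6, 151.8]
position: [520.2, -151.9, 152.1]
finger_force: 25.0
t 30.75 pos [ 520.2 -176.1  152.1] q [-0.36  0.52  0.82  2.08 -0.81  0.64 -0.57] F [-0.4  0.2 -1.2]
turn [-0.01  0.   -0.03] offset now-axes [-0.37  2.25  0.77] offset target-axes [-0.38  2.25  0.78]
```

```bash
python3 -m handwheel '{"offset":[[-0.07,0.7,0],[-0.1,0.8,0],[-0.1,0.75,0.1],[-0.1,0,0.3],[0,0,0.38]],"turn":[[0,0,0],[0,0,0],[0,0,0],[0,0,0],[0,0,0]],"gripper":[1,1,1,1,1]}' |grep tim
python3 -m handwheel '{"offset":[[0,0,0],[0,0,0]],"turn":[[0,0,0],[0,0,0]],"gripper":[1,1]}' |grep wrist
python3 go.py 523 -243.5 112.5 12
```

```text
time: 31.17
wrist_force: [0.6, -0.1, -1.9]
t 31.3333 pos [ 515.5 -239.   125.6] q [-0.16  0.59  0.74  2.03 -0.88  0.64 -0.4 ] F [ 0.6 -0.1 -1.9]
turn [-0.04  0.02  0.03] offset now-axes [0.15 0.15 0.48] offset target-axes [0.15 0.15 0.48]
```

```bash
python3 -m handwheel '{"offset":[[0.08,0.12,0],[0.07,0.03,0.23],[0,0,0.25],[0,0,0],[0,0,0]],"turn":[[-0.04,0.02,0.03],[0,0,0],[0,0,0],[0,0,0],[0,0,0]],"gripper":[1,1,1,1,1]}' |grep -E "pos|wrist"
python3 -m handwheel '{"offset":[[0.02,0,0.06],[0.02,0,0.06],[0,0,0],[0,0,0]],"turn":[[0,0,0],[0,0,0],[0,0,0],[0,0,0]],"gripper":[1,1,1,1]}' |grep -E "pos|wrist"
python3 go.py 527 -243.5 105.8 12
```

```text
position: [523.0, -245.4, 112.9]
wrist_force: [-0.2, 0.7, -0.6]
position: [525.4, -245.5, 110.4]
wrist_force: [0.0, 1.1, -0.0]
t 32.0833 pos [ 525.4 -245.5  110.4] q [-0.13  0.63  0.71  2.01 -0.91  0.62 -0.38] F [ 0.   1.1 -0. ]
turn [ 0.02 -0.03 -0.02] offset now-axes [ 0.02 -0.07  0.16] offset target-axes [ 0.02 -0.07  0.16]
```

```bash
python3 -m handwheel '{"offset":[[0.01,-0.07,0.04],[0.01,0,0.06],[0,0,0],[0,0,0]],"turn":[[0,0,0],[0,0,0],[0,0,0],[0,0,0]],"gripper":[1,1,1,1]}' |grep -E "pos|wrist"
python3 -m handwheel '{"offset":[[0.01,0,0.06],[0,0,0],[0,0,0]],"turn":[[0,0,0],[0,0,0],[0,0,0]],"gripper":[1,1,1]}' |grep -E "pos|wrist"
python3 go.py 527 -243.5 105.8 12
```

```text
position: [527.1, -243.8, 107.8]
wrist_force: [1.0, 0.8, 3.2]
position: [528.2, -243.9, 106.3]
wrist_force: [3.0, 0.6, 4.7]
t 32.6667 pos [ 528.2 -243.9  106.3] q [-0.13  0.63  0.7   2.01 -0.92  0.61 -0.37] F [3.  0.6 4.7]
turn [ 0.03 -0.04 -0.02] offset now-axes [-0.04 -0.01  0.01] offset target-axes [-0.04 -0.01  0.01]
```

```bash
python3 -m handwheel '{"offset":[[0.06,0,-0.02],[0,0,0],[0,0,0]],"turn":[[0,0,0],[0,0,0],[0,0,0]],"gripper":[1,1,1]}' |grep -E "pos|wrist"
python3 -m handwheel '{"offset":[[0.06,0,-0.02],[0,0,0],[0,0,0]],"turn":[[0,0,0],[0,0,0],[0,0,0]],"gripper":[1,1,1]}' |grep -E "pos|wrist"
python3 -m handwheel '{"offset":[[0.01,0,0.06],[0,0,0],[0,0,0]],"turn":[[0,0,0],[0,0,0],[0,0,0]],"gripper":[1,1,1]}' |grep -E "pos|wrist"
```

```text
position: [528.5, -243.7, 106.4]
wrist_force: [2.0, 0.5, -0.4]
position: [529.7, -243.5, 107.2]
wrist_force: [0.2, 0.1, -0.5]
position: [530.6, -243.6, 105.8]
wrist_force: [-1.4, 0.2, 1.0]
```

```bash
python3 -m handwheel '{"offset":[[0,0,0],[0,0,0],[0,0,0],[0,0,0],[-0.17,0,-0.53]],"turn":[[0,0,0],[0,0,0],[0,0,0],[0,0,0],[0,0,0]],"gripper":[0,0,0,0,0]}' |grep pos
python3 -m handwheel '{"offset":[[-0.17,0,-0.53],[-0.1,0,-0.33],[0,0,0],[0,0,0],[0,0,0]],"turn":[[0,0,0],[0,0,0],[0,0.5,0],[0,0.5,0],[0,0,0]],"gripper":[0,0.83,0.83,0.83,0.83]}' |grep pos
python3 -m handwheel '{"offset":[[0,0,0],[0,0,0],[0,0,0]],"turn":[[0,0,0],[0,0,0],[0,0,0]],"gripper":[0.83,0.83,0.83]}' |grep wid
python3 go.py 515.8 -243.4 111.5 18
python3 - <<'E'
from h import *
S=bot.camera("scene");h=cv2.cvtColor(S,cv2.COLOR_RGB2HSV)[155:200,220:270]
V=lambda m:(int((m>0).sum()),(np.array(np.nonzero(m)).mean(1)+[155,220]).round(1))
print("white",V(cv2.inRange(h,(0,0,100),(179,70,255))),"blue",int((cv2.inRange(h,(100,100,40),(130,255,255))>0).sum()))
E
```

```text
position: [522.8, -242.4, 118.9]
position: [507.5, -243.8, 144.0]
gripper_width: 43.8
t 34.5 pos [ 510.1 -243.5  144. ] q [-0.1   0.5   0.69  2.11 -0.97  0.55 -0.27] F [-0.4  0.5  0.5]
turn [ 0.03 -0.02 -0.01] offset now-axes [-0.16 -0.01  1.09] offset target-axes [-0.15 -0.    1.09]
white (604, array([183.3, 239.9])) blue 0
```

```bash
python3 -m handwheel '{"offset":[[-0.08,0,0.3],[-0.08,0,0.4],[0,0,0.39],[0,0,0],[0.02,0,0.1]],"turn":[[0.03,-0.02,0],[0,0,0],[0,0,0],[0,0,0],[0,0,0]],"gripper":[0.83,0.83,0.83,0.83,0.83]}'|grep -E "pos|wrist"
python3 -m handwheel '{"offset":[[0.02,0,0.1],[0.02,0,0.1],[0,0,0]],"turn":[[0,0,0],[0,0,0],[0,0,0]],"gripper":[0.83,0.83,0.83]}'|grep -E "pos|wrist"
python3 -m handwheel '{"offset":[[0.02,0,0.1],[0.02,0,0.1],[0,0,0]],"turn":[[0,0,0],[0,0,0],[0,0,0]],"gripper":[0.83,0.83,0.83]}'|grep -E "pos|wrist"
python3 -m handwheel '{"offset":[[0.02,0,0.1],[0.02,0,0.1],[0,0,0]],"turn":[[0,0,0],[0,0,0],[0,0,0]],"gripper":[0.83,0.83,0.83]}'|grep -E "pos|wrist"
python3 go.py 530.4 -243.5 84.7 18
```

```text
position: [516.5, -243.6, 108.6]
wrist_force: [-0.6, -0.1, -0.2]
position: [519.8, -243.5, 103.3]
wrist_force: [-0.4, -0.3, 0.6]
position: [522.7, -243.7, 98.1]
wrist_force: [-1.5, 1.1, 4.9]
position: [525.7, -243.7, 93.0]
wrist_force: [-3.1, 1.2, 6.7]
t 35.7167 pos [ 525.7 -243.7   93. ] q [-0.01  0.6   0.56  2.09 -1.12  0.48 -0.14] F [-3.1  1.2  6.7]
turn [-0.01 -0.01 -0.02] offset now-axes [ 0.06 -0.01  0.31] offset target-axes [ 0.06 -0.01  0.31]
```

```bash
python3 -m handwheel '{"offset":[[0.02,0,0.1],[0.02,0,0.1],[0,0,0]],"turn":[[0,0,0],[0,0,0],[0,0,0]],"gripper":[0.83,0.83,0.83]}'|grep -E "pos|wrist"
python3 -m handwheel '{"offset":[[0.02,0,0.1],[0.01,0,0.03],[0,0,0]],"turn":[[0,0,0],[0,0,0],[0,0,0]],"gripper":[0.83,0.83,0.83]}'|grep -E "pos|wrist"
python3 -m handwheel '{"offset":[[-0.07,0,-0.33],[-0.1,0,-0.5],[-0.14,0,-0.65],[-0.1,0,-0.5],[0,-0.5,0]],"turn":[[0,0,0],[0,0,0],[0,0,0],[0,0,0],[0,0,0]],"gripper":[0.83,0.83,0.83,0,0]}' | grep pos
python3 -m handwheel '{"offset":[[0,-0.8,0],[0,-0.9,0],[0,-0.9,0],[0,-0.9,0],[0,-0.9,0]],"turn":[[0,-0.7,0],[0,-0.7,0],[0,-0.7,0],[0,-0.7,0],[0,-0.7,0]],"gripper":[0,0,0,0,0]}' >/dev/null
python3 -m handwheel '{"offset":[[0,-0.9,0],[0,-0.9,0],[0,-0.9,0],[0,-0.9,0],[0,-0.9,0]],"turn":[[0,-0.7,0],[0,-0.7,0],[0,-0.7,0],[0,-0.4,0],[0,0,0]],"gripper":[0,0,0,0,0]}' |grep -E "pos|rot"
python3 -m handwheel '{"offset":[[0,0,0],[0,0,0]],"turn":[[0,0,0],[0,0,0]],"gripper":[0,0]}'|grep wid
python3 go.py 441 147.3 60 -18
```

```text
position: [528.8, -243.7, 87.7]
wrist_force: [-2.8, 0.7, 7.1]
position: [530.7, -243.7, 84.3]
wrist_force: [-1.7, 1.3, 6.6]
position: [499.6, -232.5, 139.5]
position: [501.5, 39.8, 136.7]
eef_rot: [3.102, -0.001, -0.494]
gripper_width: 88.2
t 37.6333 pos [500.7  39.7 137. ] q [-0.73  0.79  0.87  1.79 -0.59  1.22 -1.17] F [-0.5 -1.5 -0.8]
turn [-0.   -0.    0.02] offset now-axes [-1.09 -3.59  3.06] offset target-axes [-1.1  -3.59  3.05]
```

```bash
python3 -m handwheel '{"offset":[[-0.25,-0.7,0],[-0.3,-0.75,0.3],[-0.3,-0.75,0.4],[-0.28,-0.75,0.4],[0,-0.64,0.4]],"turn":[[0,0,0.02],[0,0,0],[0,0,0],[0,0,0],[0,0,0]],"gripper":[0,0,0,0,0]}' >/dev/null
python3 -m handwheel '{"offset":[[0,0,0.5],[0,0,0.5],[0,0,0.5],[0,0,0],[0,0,0]],"turn":[[0,0,0],[0,0,0],[0,0,0],[0,0,0],[0,0,0]],"gripper":[0,0,0,0,0]}' |grep pos
python3 go.py 439.7 147.3 9.5 -18
```

```text
position: [441.2, 145.4, 61.8]
t 38.4667 pos [441.2 145.4  61.8] q [-0.9   0.84  0.78  1.92 -0.73  1.06 -1.27] F [-0.  -0.2  0.1]
turn [-0.01  0.   -0.05] offset now-axes [ 0.49 -0.06  1.67] offset target-axes [ 0.49 -0.06  1.67]
```

```bash
python3 -m handwheel '{"offset":[[0.17,-0.06,0.5],[0.16,0,0.5],[0.1,0,0.4],[0.06,0,0.27],[0,0,0]],"turn":[[0,0,-0.05],[0,0,0],[0,0,0],[0,0,0],[0,0,0]],"gripper":[0,0,0,0,0]}' |grep pos
python3 -m handwheel '{"offset":[[0,0,0],[0,0,0]],"turn":[[0,0,0],[0,0,0]],"gripper":[0,0]}'|grep wid
python3 go.py 439.7 147.3 9.5 -18
```

```text
position: [438.4, 147.8, 7.8]
gripper_width: 88.0
t 39.05 pos [440.  148.1   9.9] q [-0.86  0.92  0.72  1.92 -0.8   0.98 -1.22] F [-1.1  0.1  0.2]
turn [-0.01 -0.01  0.02] offset now-axes [-0.    0.03  0.02] offset target-axes [-0.    0.03  0.02]
```

```bash
python3 -m handwheel '{"offset":[[0,0,0],[0,0,0],[0,0,0],[0,0,0],[0,0,0]],"turn":[[0,0,0],[0,0,0],[0,0,0],[0,0,0],[0,0,0]],"gripper":[1,1,1,1,1]}' 25 | grep wid
python3 -m handwheel '{"offset":[[0,0,-0.4],[0,0,-0.7],[0,0,-0.7],[0,0,-0.7],[0,0,-0.7]],"turn":[[0,0,0],[0,0,0],[0,0,0],[0,0,0],[0,0,0]],"gripper":[1,1,1,1,1]}' |grep -E "pos|wid|fing"
python3 -m handwheel '{"offset":[[0,0,-0.7],[0,0,-0.7],[0.2,0.5,-0.4],[0.3,0.8,0],[0.3,0.8,0]],"turn":[[0,0,0],[0,0,0],[0,0,0],[0,0,0],[0,0,0]],"gripper":[1,1,1,1,1]}' >/dev/null
python3 -m handwheel '{"offset":[[0.2,0.9,0],[0,0.9,0],[0,0.9,0],[0,0.9,0],[0,0.9,0]],"turn":[[0,0.6,0],[0,0.8,0],[0,0.8,0],[0,0.8,0],[0,0.8,0]],"gripper":[1,1,1,1,1]}' >/dev/null
python3 -m handwheel '{"offset":[[0,0.9,0],[0,0.9,0],[0,0.9,0],[0,0.9,0],[0,0.5,0]],"turn":[[0,0.8,0],[0,0.4,0],[0,0,0],[0,0,0],[0,0,0]],"gripper":[1,1,1,1,1]}' |grep pos
python3 -m handwheel '{"offset":[[0,0,0],[0,0,0]],"turn":[[0,0,0],[0,0,0]],"gripper":[1,1]}' |grep fing
python3 go.py 514.5 -243.5 128.5 12
```

```text
gripper_width: 62.4
position: [469.8, 147.9, 102.7]
gripper_width: 62.5
finger_force: 25.0
position: [514.4, -176.5, 143.7]
finger_force: 25.0
t 41.3 pos [ 514.7 -173.6  142.9] q [-0.34  0.52  0.8   2.1  -0.83  0.62 -0.55] F [-0.1  0.5 -0.8]
turn [-0.02 -0.01 -0.01] offset now-axes [-0.1   2.33  0.46] offset target-axes [-0.11  2.33  0.47]
```

```bash
python3 -m handwheel '{"offset":[[-0.03,0.7,0],[-0.03,0.8,0],[-0.04,0.83,0],[0,0.06,0.2],[0,0,0.26]],"turn":[[-0.02,0,0],[0,0,0],[0,0,0],[0,0,0],[0,0,0]],"gripper":[1,1,1,1,1]}' |grep tim
python3 -m handwheel '{"offset":[[0,0,0],[0,0,0]],"turn":[[0,0,0],[0,0,0]],"gripper":[1,1]}' |grep wrist
python3 go.py 524 -243.5 112.5 12
```

```text
time: 41.72
wrist_force: [0.2, 1.0, -1.3]
t 41.8833 pos [ 515.  -242.1  127.4] q [-0.16  0.59  0.74  2.03 -0.87  0.64 -0.4 ] F [ 0.2  1.  -1.3]
turn [-0.03  0.01  0.03] offset now-axes [0.19 0.05 0.55] offset target-axes [0.19 0.05 0.55]
```

```bash
python3 -m handwheel '{"offset":[[0.09,0,0.15],[0.1,0,0.2],[0,0,0.2],[0,0,0],[0,0,0]],"turn":[[-0.03,0.01,0.03],[0,0,0],[0,0,0],[0,0,0],[0,0,0]],"gripper":[1,1,1,1,1]}' |grep -E "pos|wrist"
python3 -m handwheel '{"offset":[[0.02,0,0.06],[0.02,0,0.06],[0,0,0],[0,0,0]],"turn":[[0,0,0],[0,0,0],[0,0,0],[0,0,0]],"gripper":[1,1,1,1]}' |grep -E "pos|wrist"
python3 go.py 528.5 -243.5 107 12
```

```text
position: [523.8, -244.3, 112.8]
wrist_force: [-0.5, 0.2, 0.1]
position: [525.9, -244.7, 110.0]
wrist_force: [-0.3, 0.3, -0.9]
t 42.6333 pos [ 525.9 -244.7  110. ] q [-0.13  0.63  0.71  2.01 -0.91  0.62 -0.38] F [-0.3  0.3 -0.9]
turn [ 0.03 -0.01 -0.02] offset now-axes [ 0.06 -0.04  0.12] offset target-axes [ 0.06 -0.04  0.12]
```

```bash
python3 -m handwheel '{"offset":[[0.04,-0.04,0.04],[0.02,0,0.06],[0,0,0],[0,0,0]],"turn":[[0,0,0],[0,0,0],[0,0,0],[0,0,0]],"gripper":[1,1,1,1]}' |grep -E "pos|wrist"
python3 -m handwheel '{"offset":[[0.02,0,0.06],[0,0,0],[0,0,0]],"turn":[[0,0,0],[0,0,0],[0,0,0]],"gripper":[1,1,1]}' |grep -E "pos|wrist"
```

```text
position: [528.3, -243.4, 107.4]
wrist_force: [-0.5, 0.3, -1.0]
position: [529.2, -243.6, 105.9]
wrist_force: [-0.4, 0.3, 0.0]
```

```bash
python3 -m handwheel '{"offset":[[0.015,0,0.05],[0,0,0],[0,0,0]],"turn":[[0,0,0],[0,0,0],[0,0,0]],"gripper":[1,1,1]}' |grep -E "pos|wrist"
python3 -m handwheel '{"offset":[[0,0,0],[0,0,0],[0,0,0],[0,0,0],[-0.17,0,-0.53]],"turn":[[0,0,0],[0,0,0],[0,0,0],[0,0,0],[0,0,0]],"gripper":[0,0,0,0,0]}' |grep pos
python3 -m handwheel '{"offset":[[-0.17,0,-0.53],[-0.1,0,-0.33],[0,0,0],[0,0,0],[0,0,0]],"turn":[[0,0,0],[0,0,0],[0,0.5,0],[0,0.5,0],[0,0,0]],"gripper":[0,0.83,0.83,0.83,0.83]}' |grep pos
python3 -m handwheel '{"offset":[[0,0,0],[0,0,0],[0,0,0]],"turn":[[0,0,0],[0,0,0],[0,0,0]],"gripper":[0.83,0.83,0.83]}' |grep wid
python3 go.py 515.8 -243.4 111.5 18
```

```text
position: [530.0, -243.6, 104.5]
wrist_force: [-1.5, -0.2, 1.7]
position: [521.9, -242.2, 117.3]
position: [506.6, -243.5, 142.5]
gripper_width: 43.3
t 44.55 pos [ 509.1 -243.2  142.5] q [-0.1   0.5   0.68  2.11 -0.97  0.54 -0.27] F [-0.5  0.5  0.4]
turn [ 0.03 -0.01 -0.01] offset now-axes [-0.11  0.    1.05] offset target-axes [-0.11  0.01  1.05]
```

```bash
python3 -m handwheel '{"offset":[[-0.05,0,0.3],[-0.06,0,0.4],[0,0,0.35],[0,0,0],[0.02,0,0.1]],"turn":[[0.03,-0.01,0],[0,0,0],[0,0,0],[0,0,0],[0,0,0]],"gripper":[0.83,0.83,0.83,0.83,0.83]}'|grep -E "pos|wrist"
python3 -m handwheel '{"offset":[[0.02,0,0.1],[0.02,0,0.1],[0,0,0]],"turn":[[0,0,0],[0,0,0],[0,0,0]],"gripper":[0.83,0.83,0.83]}'|grep -E "pos|wrist"
python3 -m handwheel '{"offset":[[0.02,0,0.1],[0.02,0,0.1],[0,0,0]],"turn":[[0,0,0],[0,0,0],[0,0,0]],"gripper":[0.83,0.83,0.83]}'|grep -E "pos|wrist"
python3 -m handwheel '{"offset":[[0.02,0,0.1],[0.02,0,0.1],[0,0,0]],"turn":[[0,0,0],[0,0,0],[0,0,0]],"gripper":[0.83,0.83,0.83]}'|grep -E "pos|wrist"
python3 -m handwheel '{"offset":[[0.01,0,0.05],[0.01,0,0.05],[0,0,0]],"turn":[[0,0,0],[0,0,0],[0,0,0]],"gripper":[0.83,0.83,0.83]}'|grep -E "pos|wrist|tim"
```

```text
position: [516.7, -243.4, 108.7]
wrist_force: [1.1, -0.0, 0.3]
position: [519.9, -243.2, 103.4]
wrist_force: [-0.4, 0.5, 0.6]
position: [522.8, -243.6, 98.2]
wrist_force: [-1.6, 0.0, 4.8]
position: [525.8, -243.5, 93.1]
wrist_force: [-2.9, 1.4, 5.5]
time: 45.97
position: [527.2, -243.6, 90.6]
wrist_force: [-2.8, 0.9, 6.1]
```

```bash
(python3 -m handwheel '{"offset":[[0.01,0,0.05],[0,0,0],[0,0,0]],"turn":[[0,0,0],[0,0,0],[0,0,0]],"gripper":[0.83,0.83,0.83]}'
python3 -m handwheel '{"offset":[[0.01,0,0.05],[0,0,0],[0,0,0]],"turn":[[0,0,0],[0,0,0],[0,0,0]],"gripper":[0.83,0.83,0.83]}'
python3 -m handwheel '{"offset":[[0.01,0,0.05],[0,0,0],[0,0,0]],"turn":[[0,0,0],[0,0,0],[0,0,0]],"gripper":[0.83,0.83,0.83]}')|grep -E "pos|wrist|tim"
```

```text
time: 46.22
position: [527.5, -243.7, 89.9]
wrist_force: [-7.5, 2.4, 15.4]
time: 46.47
position: [527.8, -243.8, 89.4]
wrist_force: [-15.7, 5.1, 30.2]
time: 46.72
position: [528.0, -243.9, 88.9]
wrist_force: [-24.1, 8.8, 46.9]
```

The force rises steeply with no more travel, so the column is home at the predicted depth. I'll retract and check.

```bash
python3 -m handwheel '{"offset":[[-0.07,0,-0.33],[-0.1,0,-0.5],[-0.14,0,-0.65],[-0.1,0,-0.6],[0,0,-0.6]],"turn":[[0,0,0],[0,0,0],[0,0,0],[0,0,0],[0,0,0]],"gripper":[0.83,0.83,0.83,0.83,0.83]}' | grep -E "pos|wrist"
python3 -m handwheel '{"offset":[[0,-0.6,-0.6],[0,-0.8,-0.6],[0,-0.8,-0.5],[0,-0.8,0],[0,-0.8,0]],"turn":[[0,0,0],[0,0,0],[0,0,0],[0,0,0],[0,0,0]],"gripper":[0.83,0.83,0.83,0.83,0.83]}' | grep -E "pos|wrist|tim"
python3 - <<'E'
from h import *
th=np.radians(30);A=np.array([[0,np.cos(th),np.sin(th)],[1,0,0],[0,np.sin(th),-np.cos(th)]]);n=-A[:,2];M=np.array([530.8,-243.3,102.5])
a=np.linspace(0,2*np.pi,60)
I=dict(scene=bot.camera("scene"),top=bot.camera("top"))
for cam,lo in(("scene",(225,160)),("top",(420,230))):
    img=I[cam];h=cv2.cvtColor(img,cv2.COLOR_RGB2HSV)
    m=cv2.inRange(h,(0,150,60),(6,255,255));k=np.zeros_like(m);k[lo[1]-10:lo[1]+45,lo[0]-10:lo[0]+50]=255;m&=k
    ys,xs=np.nonzero(m);print(cam,"red n",len(xs),"ext",xs.min(),xs.max(),ys.min(),ys.max(),"mean",xs.mean().round(1),ys.mean().round(1))
    for d in(0,6,20):
        q=proj(cam,M-d*n+32*(np.cos(a)[:,None]*A[:,0]+np.sin(a)[:,None]*A[:,1]));print(" pred depth",d,q.min(0).round(1),q.max(0).round(1),q.mean(0).round(1))
E
```

```text
position: [491.5, -243.3, 159.2]
wrist_force: [0.7, -0.0, 1.2]
time: 47.55
position: [477.2, -128.3, 208.2]
wrist_force: [-0.6, -0.5, 0.0]
scene red n 108 ext 232 260 170 191 mean 243.7 175.0
 pred depth 0 [232.2 167.6] [257.2 180.6] [244.9 174.2]
 pred depth 6 [231.6 169.7] [256.5 182.7] [244.2 176.3]
 pred depth 20 [230.2 174.5] [255.  187.6] [242.8 181.1]
top red n 149 ext 427 450 238 259 mean 438.2 248.4
 pred depth 0 [425.4 236.2] [450.3 259.5] [437.6 247.9]
 pred depth 6 [425.  235.3] [449.9 258.6] [437.2 247. ]
 pred depth 20 [424.1 233.3] [448.8 256.4] [436.2 244.9]
```

```bash
python3 -c "
from cell import bot
print(bot.sign_off())"
```

```text
the job is handed in; nothing more can be done
None
```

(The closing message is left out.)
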